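Bed the lathe spindle in its cradle and cover it

ROBOT

A 6-joint arm with a two-finger parallel gripper is mounted at the origin on the work surface. World frame = base frame: x ahead of the robot, y to its left, z up, the work surface at z = 0. Lengths are in m, angles in rad, forces in N, time in s.
With the tool pointing down it reaches from about 0.325 to 0.9 m from the base axis. Payload 3.5 kg.
Tool frame: the origin (TCP) lies midway between the tips of the shut fingers; the grasp point (between the pads) lies 19 mm behind it; z points along the fingers, y is the line along which they close (so a half turn about z gives the same grasp; the last joint's range is limited). The gripper opens to 85 mm and grips with 20 to 120 N. Pads are 22 mm wide; open, the fingers measure 114 mm over their backs; the gripper's body (76 mm by 85 mm) begins 54 mm behind the grasp point. The pads swing forward as they close: fully open they stand 13 mm farther back than shut.
Start: joints at [-1.382, 0.276, -0.026, 1.268, 0, 1.467], TCP at [0.18, -0.599, 0.196] pointing down, gripper open.
Joint ranges: [-3.12, 3.12], [-0.85, 1.88], [-1.08, 1.24], [-1.95, 2.15], [-1.57, 1.53], [-3.14, 3.14]. Speed limits (rad/s): [2.57, 2.57, 3.14, 3.14, 3.14, 3.14].

INTERFACE

Orientations are given as a rotation vector (axis times angle).
In Python, from cell import * gives the robot as it stands.
- The arm moves only by the tool arm_command, never from a script. Its argument "steps" is one flat list of numbers, 7 for each row, row after row: the shift along the tool's x, y, z in units of 0.08 m (1.0 is 0.08 m), then the turn, a rotation vector about the tool's x, y, z in units of 60 degrees (1.0 is 60 degrees), then the closure, from -1 (fully open) to 1 (shut). In form: [x, y, z, rx, ry, rz, fingers, x, y, z, rx, ry, rz, fingers, ...]. A call has 1 to 12 rows; each row shifts and turns the commanded pose from where the row before left it, along the tool's axes as they then stand; what a row does not reach is not made up. A row lasts 1/10 s, in which the tool goes at most 50 mm and 8.59 degrees, less where a joint would pass 70% of its speed; a pose out of reach is approached as far as the arm can. A call with a number of a shift or a turn outside -1 to 1 is refused whole. A call with a gripper value outside its range is refused whole. The fingers move at their own pace and stop on an object; "grip_force" is the grip in N (left out, the last holds). Time passes only in rows, so rows that do not move let the fingers close. It gives the time, the measured TCP pose, the force, the opening and the grip force at its end, in the units of the state.
- state(): the state, without advancing time (a new reading comes with each control period).
- camera(name): name is "scene" or "side" or "wrist"; returns a dict with "img" (400x640x3 uint8, red, green, blue), "fx", "fy", "cx", "cy" (pixels), "dist_coeffs" ([k1, k2, p1, p2, k3] as OpenCV has them; the pictures are not rectified), "R" (3x3) and "t" (3): a world point X has camera coordinates R X + t; the wrist camera has in their place "T_tool_cam" (4x4, takes a point from camera to tool coordinates, whose origin is the TCP and whose axes are the flange's). Camera axes: x right, y down, z forward; pixel columns grow to the right and rows downward; lengths in m; the calibration is good to about 2 mm. A picture is of the moment at which its call begins: read the wrist's pose just before it. There is no depth.
- hand_in(): hands the job in; it is judged then, once.
Trained networks look in a picture, given as the dict that the camera call returned (one of the last four; its "shot" number tells which), for a name from the list of things; names that differ only in an ending like _2 or _b are one class to them, and where a whole thing is asked for, a point or a joint stands for the part that bears it (a point fixed in the world has none). Each returns a list of dicts, best first, with "conf" (0 to 1); they miss things now and then, are a little off and sometimes report something else, mostly with a low value. They report only what shows in the picture. A call takes as long as a camera call. They do not tell look-alikes from the thing itself.
- find_in(picture, name): "at" ([row, column] in pixels, amid what is visible of it).
- trace(picture, name): "region" (400x640 bool, what is visible of it) and "at" ([row, column] in pixels, amid what is visible of it).
- tip_of(picture, name): "at" ([row, column] in pixels: a listed point, or the origin of a listed thing).
The state is a dict: "clock": time; "qpos": joint angles; "dq": joint speeds; "joint_torque": joint torques, N m; "ee_pos": TCP position; "tool_rot": TCP orientation; "contact_force": force on the tool from outside, world axes, zero at the start; "wrist_torque": the same for the moment, N m; "gripper_width": finger opening in m; "finger_force": force on a finger pad.
Only numpy, scipy, OpenCV 4.12 (cv2) and the standard library are available. Lean on these libraries where they do the work, as an engineer would, in place of code of your own. Each camera call takes 0.05 s, during which the arm holds its last target. There are 200 camera calls.

TASK

Put the tapered spindle away: lay it gently on its side in the two V rests of its cradle, without letting it topple or dropping it, its neck (between foot and collar) in the yellow rest and its shank in the black one. Then set the blue dust cover gently over it, so that it sits fully down and level on the base plate all round. Leave the other things on the bench where they are.

Things in the scene. Friction and masses are not known exactly. Their poses are not given: they have to be found in the camera images.
- spindle: loose tapered lathe spindle, upright on its brass foot at the start, 170 long, 0.28 kg. Origin at the centre of its foot, z along its axis to the pointed tip. Along z: brass foot, diameter 46, 0 to 26; steel neck, diameter 28, 26 to 46; brass collar, diameter 42, 46 to 54; steel shank, diameter 28, 54 to 125; taper to diameter 6 at the tip, 170
- spindle_neck (a point): point on the spindle's axis at the middle of its neck, 36 from the foot; axes as spindle
- spindle_shank (a point): point on the spindle's axis on the shank, 115 from the foot; axes as spindle
- tray: storage cradle fixed to the bench: dark base plate 220 (x) x 106 (y) x 10 high; on it a bright plinth 190 x 76, its top 20 above the bench; on that two 90 degree V rests, open upward, 44 wide, arms up to 52 high: the yellow rear one at x = -50, 14 thick, the black front one at x = +29, 12 thick. Origin at the centre of the base plate's underside, x along the cradle from rear to front, z up
- tray_rest (a point): over the yellow rear rest, 52 above the bench: the middle of the neck lies here once seated (3 play along the axis between foot and collar), with the axis level; axes as tray
- tray_front (a point): over the black front rest, 52 above the bench: spindle_shank lies here once seated, tip towards tray +x; axes as tray
- cover: loose blue dust cover, a box open below, standing on the bench at the start: outside 204 (x) x 90 (y) x 75 high, walls 4 thick, 0.32 kg; black grip fin on top, 70 (x) x 16 (y), from 75 to 107 high. Seated it fits round the plinth with 3 play each side, either way round, its edge on the base plate 10 above the bench. Origin at the centre of its open underside, x along it, z up
- cover_grip (a point): point inside the cover's fin, 97 above its lower edge, 10 below the fin's top; axes as cover
- felt_wheel: bystander: tan felt polishing wheel lying flat, diameter 90, 22 thick with a brass hub to 26; origin at the centre of its underside
- buff: bystander: off-white buff lying flat, diameter 80, 25 thick with a brown hub to 28; origin at the centre of its underside
- bar_green: bystander: green bar of polishing compound, 90 x 34 x 30; origin at the centre of its underside, x along it
- bar_red: bystander: red-brown bar of polishing compound, 85 x 32 x 28; origin at the centre of its underside, x along it
- jar: bystander: white jar with a red cap, diameter 60, 75 high; origin at the centre of its underside
- wrench: bystander: steel wrench lying flat; x along it
- brush: bystander: brass-bristled scratch brush with a pale wooden handle, 190 x 22 x 24; origin under its middle, x along it
Not all that is in view belongs to the job. Several things look just like the cover: the one meant starts farthest from the robot's base.

How it is judged:
By the outcome, as a careful person would: the job done as asked, in the order asked, and still so for the second after the job is handed in, with the robot touching nothing.
It also fails if it takes over 67 s, if anything falls off the work surface, if the arm or the gripper's body presses on something with over 40 N, if the wrist force passes 120 N, or if a joint passes its speed limit or range.

## Working session

There is one attempt and no reset: what is moved stays moved. The work goes in short steps, Python scripts to look and compute and a tool call to move; the robot and the scene stay as the last step left them, time stands still between calls to the robot, and variables do not carry over. Pictures are saved under pics/ and viewed, at most 10 in all, crops included, and the job is handed in when it is done.

Besides the shell and the picture viewer there is one more tool, called after ">>>" as name(argument=value, ...), one argument or row to a line, values as JSON. arm_command: Moves the arm, as the interface text tells. Shifts and turns lie within -1 to 1; 1 stands for 0.08 m of shift or 60 degrees of turn. Its arguments: {"type":"object","properties":{"steps":{"type":"array","items":{"type":"number"}},"grip_force":{"type":"number"}},"required":["steps"]}

```bash
ls; mkdir -p pics; python3 - <<'E'
from cell import *
import cv2,numpy as np
s=state(); print({k:np.round(v,3) for k,v in s.items()})
for n in ("scene","side"):
    c=camera(n); cv2.imwrite(f"pics/{n}0.png",c["img"][:,:,::-1])
    print(n,c["fx"],c["cx"],c["cy"],c["dist_coeffs"],np.round(c["R"],4).tolist(),np.round(c["t"],4))
    for nm in ("spindle","tray","cover"):
        print(nm,[(np.round(d["at"]),round(d["conf"],2)) for d in find_in(c,nm)])
    for nm in ("spindle","spindle_neck","spindle_shank","tray","tray_rest","tray_front","cover","cover_grip"):
        print("tip",nm,[(np.round(d["at"],1).tolist(),round(d["conf"],2)) for d in tip_of(c,nm)])
E
```

```text
pics
{'clock': np.float64(0.0), 'qpos': array([-1.382,  0.277, -0.028,  1.268,  0.   ,  1.467]), 'dq': array([-0.   , -0.   ,  0.   , -0.001, -0.001, -0.   ]), 'joint_torque': array([-1.0000e-03, -4.4551e+01,  2.9520e+01,  1.6000e-02, -0.0000e+00,
       -0.0000e+00]), 'ee_pos': array([ 0.18 , -0.598,  0.195]), 'tool_rot': array([-3.106, -0.456,  0.   ]), 'contact_force': array([ 0.254,  0.067, -0.453]), 'wrist_torque': array([ 0.027,  0.03 , -0.005]), 'finger_force': np.float64(0.0), 'gripper_width': np.float64(0.085)}
scene 447.1294098084582 313.052848413758 201.5125384811243 [-0.11607668  0.          0.          0.          0.        ] [[-0.8789, 0.4771, -0.0039], [0.3916, 0.7167, -0.577], [-0.2725, -0.5086, -0.8168]] [ 0.4827 -0.16    1.3318]
spindle [(array([218., 291.]), 0.86)]
tray [(array([145., 273.]), 0.95)]
cover [(array([311., 360.]), 0.84)]
tip spindle [([230.7, 291.6], 0.67)]
tip spindle_neck [([220.6, 294.5], 0.81), ([163.7, 344.9], 0.42), ([243.0, 400.8], 0.16)]
tip spindle_shank [([208.0, 289.9], 0.77)]
tip tray [([145.1, 274.0], 0.77), ([302.7, 361.0], 0.5)]
tip tra
[... 410 characters left out ...]
, -0.7938], [0.3836, -0.695, -0.6082]] [0.4573 0.2433 1.0648]
spindle [(array([211., 299.]), 0.7)]
tray [(array([185., 365.]), 0.85)]
cover [(array([350., 344.]), 0.82), (array([283., 248.]), 0.59)]
tip spindle [([223.2, 302.2], 0.76), ([226.4, 388.7], 0.69)]
tip spindle_neck [([213.0, 300.2], 0.79), ([213.3, 257.1], 0.75), ([233.9, 223.8], 0.57)]
tip spindle_shank [([192.9, 303.7], 0.88)]
tip tray [([182.3, 364.9], 0.56)]
tip tray_rest [([165.6, 313.1], 0.58), ([164.3, 377.6], 0.55)]
tip tray_front [([174.8, 364.2], 0.89), ([195.5, 300.6], 0.45)]
tip cover [([357.9, 342.8], 0.94), ([289.6, 248.3], 0.67), ([170.4, 310.9], 0.52)]
tip cover_grip [([267.6, 242.8], 0.76), ([331.8, 343.1], 0.74)]
```

View pics/scene0.png

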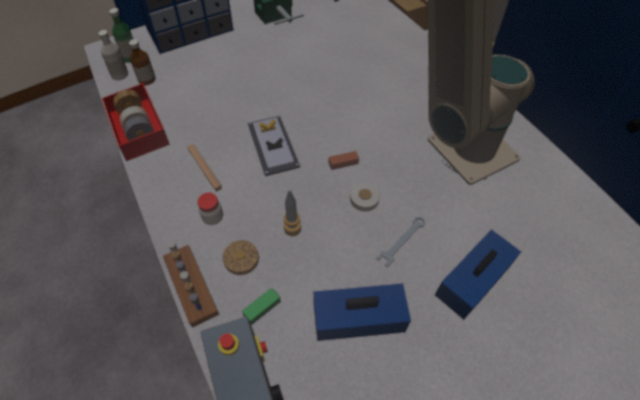

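View pics/side0.png

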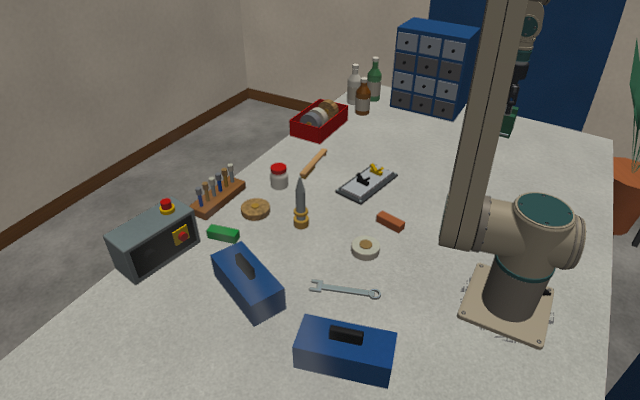

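Scene view: the spindle stands at (210,291) and the cradle is at (145,273), with its yellow rest at the far end (125,267). There are two blue boxes, A at (311,360) and B at (272,480). In the side view A is at (280,248) and B at (350,344). The cabinet is blue too but isn't a cover. The robot's base is at (150,470). I'll triangulate these points to choose between the boxes.

```bash
cat > h.py <<'E'
from cell import *
import cv2,numpy as np
from scipy.spatial.transform import Rotation as Ro
from scipy.optimize import least_squares
def K(c): return np.array([[c["fx"],0,c["cx"]],[0,c["fy"],c["cy"]],[0,0,1.]])
def pose(c,s=None):
    if "R" in c: return np.array(c["R"]),np.array(c["t"])
    T=np.eye(4);T[:3,:3]=Ro.from_rotvec(s["tool_rot"]).as_matrix();T[:3,3]=s["ee_pos"]
    M=np.linalg.inv(T@np.array(c["T_tool_cam"]));return M[:3,:3],M[:3,3]
def ray(c,rc,s=None):
    R,t=pose(c,s)
    u=cv2.undistortPoints(np.array([[[rc[1],rc[0]]]],float),K(c),np.array(c["dist_coeffs"]))[0,0]
    d=R.T@np.array([u[0],u[1],1]);return -R.T@t,d/np.linalg.norm(d)
def onz(c,rc,z,s=None):
    o,d=ray(c,rc,s);return o+d*(z-o[2])/d[2]
def tri(rs):
    A=sum(np.eye(3)-np.outer(d,d) for o,d in rs);b=sum((np.eye(3)-np.outer(d,d))@o for o,d in rs)
    X=np.linalg.solve(A,b);return X,max(np.linalg.norm((np.eye(3)-np.outer(d,d))@(X-o)) for o,d in rs)
def proj(c,X,s=None):
    R,t=pose(c,s)
    return cv2.projectPoints(np.asarray(X,float).reshape(-1,3),cv2.Rodrigues(R)[0],t,K(c),np.array(c["dist_coeffs"]))[0][:,0,::-1]
def shot(n):
    s=state();return camera(n),s
E
python3 - <<'E'
from h import *
a=camera("scene");b=camera("side")
P={"foot":((230.7,291.6),(223.2,302.2)),"neck":((220.6,294.5),(213,300.2)),"shank":((208,289.9),(192.9,303.7)),"tray":((145.1,274),(182.3,364.9)),
"rest":((119.4,266.1),(164.3,377.6)),"front":((139.3,274.4),(174.8,364.2)),"gripA":((301.2,365.1),(267.6,242.8)),"gripB":((263.4,484.5),(331.8,343.1))}
for k,(p,q) in P.items():
    X,e=tri([ray(a,p),ray(b,q)]);print(k,X.round(4),round(e,4),np.linalg.norm(X[:2]).round(3))
for c,n in((a,"scene"),(b,"side")):
  for nm in("felt_wheel","buff","bar_green","bar_red","jar","wrench","brush"):
    f=find_in(c,nm); print(n,nm,[(onz(c,d["at"],0.015).round(3)[:2],round(d["conf"],2)) for d in f[:1]])
im=a["img"][270:350,290:430];cv2.imwrite("pics/cropA.png",cv2.resize(im,None,fx=5,fy=5)[:,:,::-1])
E
```

```text
foot [ 0.6081 -0.0099 -0.0016] 0.0046 0.608
neck [0.603  0.0014 0.051 ] 0.0003 0.603
shank [ 0.6057 -0.0133  0.105 ] 0.0087 0.606
tray [ 0.5267 -0.2837  0.0163] 0.0004 0.598
rest [ 0.5151 -0.3571  0.0519] 0.0015 0.627
front [ 0.5273 -0.2738  0.0514] 0.0001 0.594
gripA [0.5788 0.2891 0.0978] 0.0046 0.647
gripB [0.29   0.3411 0.1002] 0.0006 0.448
scene felt_wheel [(array([0.757, 0.018]), 0.73)]
scene buff [(array([ 0.394, -0.009]), 0.95)]
scene bar_green [(array([0.765, 0.153]), 0.94)]
scene bar_red [(array([ 0.384, -0.131]), 0.57)]
scene jar [(array([ 0.778, -0.163]), 0.63)]
scene wrench [(array([0.379, 0.168]), 0.75)]
scene brush [(array([ 0.736, -0.291]), 0.69)]
side felt_wheel [(array([0.748, 0.027]), 0.65)]
side buff [(array([0.389, 0.001]), 0.78)]
side bar_green [(array([0.777, 0.15 ]), 0.93)]
side bar_red [(array([ 0.374, -0.135]), 0.63)]
side jar [(array([ 0.38 , -0.138]), 0.73)]
side wrench [(array([0.369, 0.163]), 0.9)]
side brush [(array([ 0.737, -0.281]), 0.76)]
```

View pics/cropA.png

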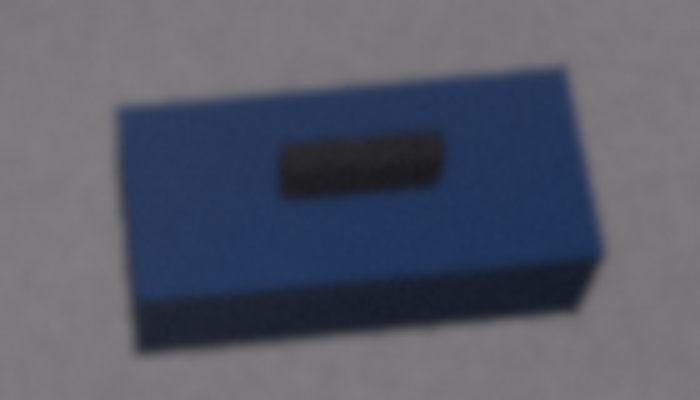

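The crop shows a blue box with its black fin at about (302,362). Box A is 0.65 m from the base and box B 0.45 m, so A is the cover. Next I'll move the wrist camera over the cradle for an accurate view.

```bash
cat >> h.py <<'E'
def rows(p1,R1,n=None,s=None,p0=None,R0=None):
    "print rows taking the tool from the state to (p1,R1)"
    if p0 is None: s=s or state();p0=np.array(s["ee_pos"]);R0=Ro.from_rotvec(s["tool_rot"])
    rv=(R0.inv()*R1).as_rotvec();d=np.array(p1)-p0
    m=int(np.ceil(max(np.linalg.norm(d)/.045,np.degrees(np.linalg.norm(rv))/8,1)));n=n or m
    for i in range(n):
        Ri=R0*Ro.from_rotvec(rv*i/n)
        print(np.round(np.r_[Ri.inv().apply(d/n)/.08,rv/n/np.radians(60)],3).tolist())
def down(yaw_y,tilt=None):
    "tool pointing down with tool y at azimuth yaw_y (deg)"
    a=np.radians(yaw_y);y=np.array([np.cos(a),np.sin(a),0]);z=np.array([0,0,-1.])
    return Ro.from_matrix(np.c_[np.cross(y,z),y,z])
E
python3 - <<'E'
from h import *
c,s=shot("wrist")
print(np.round(c["T_tool_cam"],4).tolist(),c["fx"],c["cx"],c["cy"],c["dist_coeffs"])
rows([.523,-.312,.26],down(-8),s=s)
E
```

```text
[[0.0006, -0.9572, -0.2893, 0.0732], [1.0, 0.0007, -0.0003, 0.0009], [0.0005, -0.2893, 0.9572, -0.1771], [0.0, 0.0, 0.0, 1.0]] 307.15994377107273 322.6256048839789 203.36679936989947 [-0.00652116  0.          0.          0.          0.        ]
[0.467, -0.2, -0.073, -0.0, 0.0, -0.099]
[0.485, -0.15, -0.073, -0.0, 0.0, -0.099]
[0.498, -0.099, -0.073, -0.0, 0.0, -0.099]
[0.506, -0.047, -0.073, -0.0, 0.0, -0.099]
[0.508, 0.005, -0.073, -0.0, 0.0, -0.099]
[0.505, 0.058, -0.073, -0.0, 0.0, -0.099]
[0.496, 0.11, -0.073, -0.0, 0.0, -0.099]
[0.482, 0.16, -0.073, -0.0, 0.0, -0.099]
[0.463, 0.209, -0.073, -0.0, 0.0, -0.099]
[0.439, 0.256, -0.073, -0.0, 0.0, -0.099]
[0.41, 0.3, -0.073, -0.0, 0.0, -0.099]
```

>>> arm_command(
  steps=[0.47,-0.2,-0.07,0,0,-0.1,-1,0.485,-0.15,-0.07,0,0,-0.1,-1,0.5,-0.1,-0.07,0,0,-0.1,-1,0.505,-0.05,-0.07,0,0,-0.1,-1,0.51,0,-0.07,0,0,-0.1,-1,0.505,0.06,-0.07,0,0,-0.1,-1,0.5,0.11,-0.07,0,0,-0.1,-1,0.48,0.16,-0.07,0,0,-0.1,-1,0.46,0.21,-0.07,0,0,-0.1,-1,0.44,0.26,-0.07,0,0,-0.1,-1,0.41,0.3,-0.07,0,0,-0.1,-1,0,0,0,0,0,0,-1],
  grip_force=80,
)

```text
clock: 3.25
ee_pos: [0.5254, -0.3068, 0.2585]
tool_rot: [2.35, 2.083, 0.003]
contact_force: [-0.1, -1.0, -0.6]
gripper_width: 0.0855
finger_force: 0.0
```

```bash
python3 - <<'E'
from h import *
c,s=shot("wrist"); print(s["clock"],s["ee_pos"],s["qpos"])
cv2.imwrite("pics/w1.png",c["img"][:,:,::-1]); np.savez("w1.npz",img=c["img"],p=s["ee_pos"],r=s["tool_rot"])
for nm in("tray","tray_rest","tray_front","spindle_neck","spindle","spindle_shank"):
    print(nm,[(np.round(d["at"],1).tolist(),round(d["conf"],2)) for d in tip_of(c,nm)])
for d in trace(c,"tray")[:1]:
    r=d["region"].astype(np.uint8);ct=max(cv2.findContours(r,0,2)[0],key=cv2.contourArea)
    print(d["conf"],cv2.minAreaRect(ct))
E
```

```text
3.25 [ 0.52535369 -0.30683071  0.25852854] [-0.63569315  0.22033904  0.03237237  1.38050808  0.00161282  1.05545759]
tray [([161.1, 320.2], 0.63)]
tray_rest [([205.6, 320.7], 0.65)]
tray_front [([147.0, 323.5], 0.82), ([47.6, 191.4], 0.52)]
spindle_neck []
spindle []
spindle_shank []
0.94 ((321.95172119140625, 156.82069396972656), (80.6840591430664, 157.14013671875), 3.3664603233337402)
```

View pics/w1.png

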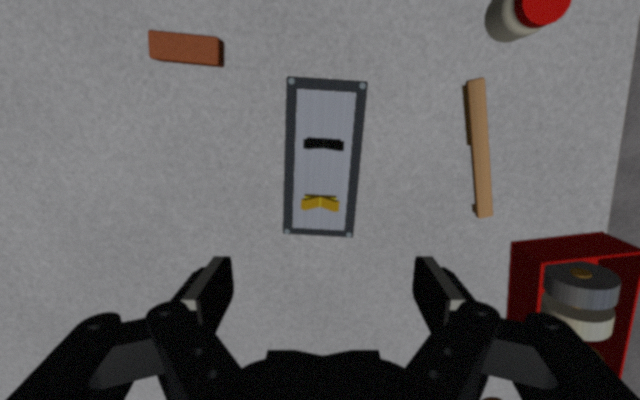

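The wrist view shows the cradle with corners at about (78,289), (83,367), (237,352) and (232,285). The yellow rest is at (203,320) and the black one at (144,323). The red bar and the brush lie well clear on either side. Next I'll fit the cradle's pose from its outline.

```bash
cat >> h.py <<'E'
def box(L,W,z0,z1): return np.array([[x*L/2,y*W/2,z] for x in(-1,1) for y in(-1,1) for z in(z0,z1)])
def place(V,q):
    a=q[2];return V@np.array([[np.cos(a),np.sin(a),0],[-np.sin(a),np.cos(a),0],[0,0,1]])+[q[0],q[1],0]
def fitsil(c,s,ct,V,q0):
    "fit x,y,yaw so that the hull of model points V matches contour ct (N x 2, col,row)"
    ct=ct.reshape(-1,2).astype(float)
    def f(q):
        h=cv2.convexHull(proj(c,place(V,q),s)[:,::-1].astype(np.float32))
        return [cv2.pointPolygonTest(h,(float(x),float(y)),True) for x,y in ct]
    r=least_squares(f,q0,loss="soft_l1",f_scale=.5,x_scale=[.01,.01,.05],diff_step=1e-3)
    return r.x,np.sqrt(np.mean(np.clip(r.fun,-2,2)**2)) if 0 else (r.x,np.median(np.abs(f(r.x))))
E
sed -i 's/    return r.x,np.sqrt.*/    return r.x,np.median(np.abs(f(r.x)))/' h.py
python3 - <<'E'
from h import *
c,s=shot("wrist")
g=cv2.cvtColor(c["img"],cv2.COLOR_RGB2GRAY)
tr=trace(c,"tray")[0]["region"].astype(np.uint8)
near=cv2.dilate(tr,np.ones((9,9)))
ct0=max(cv2.findContours(tr,0,1)[0],key=cv2.contourArea)
V=box(.22,.106,0,.01)
print("trace",fitsil(c,s,ct0,V,[.525,-.284,1.43]))
for th in(80,95,110):
    m=((g<th)&(near>0)).astype(np.uint8)
    ct=max(cv2.findContours(m,0,1)[0],key=cv2.contourArea)
    fill=cv2.drawContours(np.zeros_like(m),[ct],-1,1,-1)
    print(th,len(ct),fitsil(c,s,ct,V,[.525,-.284,1.43]))
    b=((fill>0)&(m==0)).astype(np.uint8);b=cv2.morphologyEx(b,3,np.ones((3,3)))
    cts,_=cv2.findContours(cv2.morphologyEx(b,2,np.ones((3,3))),0,1)
    if cts:
        ci=max(cts,key=cv2.contourArea);print(" plinth",len(ci),fitsil(c,s,ci,box(.19,.076,.0195,.02),[.525,-.284,1.43]))
for nm,z in(("tray_rest",.052),("tray_front",.052),("tray",0)):
    for d in tip_of(c,nm)[:1]: print(nm,onz(c,d["at"],z,s).round(4))
E
```

```text
trace (array([ 0.52505081, -0.30356994,  1.39084492]), np.float64(0.691519309453205))
80 489 (array([ 0.52496304, -0.30438706,  1.38972904]), np.float64(1.2712094681046802))
 plinth 385 (array([ 0.5252689 , -0.30356114,  1.39007126]), np.float64(0.3357123436519578))
95 468 (array([ 0.52503802, -0.30353196,  1.38982596]), np.float64(0.7226027484797768))
 plinth 385 (array([ 0.52499186, -0.30392171,  1.39053966]), np.float64(0.8229082622635563))
110 464 (array([ 0.52501309, -0.30328619,  1.39069466]), np.float64(0.3797900606351393))
 plinth 379 (array([ 0.52519508, -0.30412223,  1.39400639]), np.float64(1.2396696975322354))
tray_rest [ 0.5131 -0.3501  0.052 ]
tray_front [ 0.5304 -0.2779  0.052 ]
tray [ 0.5264 -0.3053  0.    ]
```

```bash
cat >> h.py <<'E'
def spin(): # silhouette points of spindle (as rings)
    pr=[(0,23),(26,23),(26,14),(46,14),(46,21),(54,21),(54,14),(125,14),(170,3)]
    a=np.linspace(0,2*np.pi,24,endpoint=False)
    return [np.array([[r*np.cos(t),r*np.sin(t),z] for z,r in pr[i:i+2] for t in a])/1e3 for i in range(0,8,1) if pr[i][0]!=pr[i+1][0]]
def ctof(d): return max(cv2.findContours(d["region"].astype(np.uint8),0,1)[0],key=cv2.contourArea)
def spinmask(c,q,s=None,T=None):
    m=np.zeros((1600,2560),np.uint8)
    for v in spin():
        X=T(v) if T else v+[q[0],q[1],0]
        h=cv2.convexHull((proj(c,X,s)[:,::-1]*4+1.5).astype(np.float32));cv2.fillConvexPoly(m,h.astype(np.int32),1)
    return cv2.resize(m.astype(np.float32),(640,400),interpolation=cv2.INTER_AREA)
def fitspin(c,q0,s=None):
    from scipy.optimize import minimize
    reg=trace(c,"spindle")[0]["region"].astype(np.float32)
    f=lambda q:np.abs(spinmask(c,q,s)-reg).sum()
    r=minimize(f,q0,method="Nelder-Mead",options=dict(initial_simplex=np.array(q0)+[[0,0],[.01,0],[0,.01]],xatol=2e-4,fatol=.5))
    return r.x,r.fun,reg.sum()
E
python3 - <<'E'
from h import *
for n in("scene","side"):
    c=camera(n)
    print(n,"spindle",fitspin(c,[.606,-.005]))
    for d in trace(c,"cover")[:3]:
        q=fitsil(c,None,ctof(d),np.r_[box(.204,.09,0,.075),box(.07,.016,.075,.107)],[.58,.29,-.5] if np.linalg.norm(onz(c,d["at"],.08)[:2])>.55 else [.29,.34,-1.5]);print(d["conf"],q)
E
```

```text
scene spindle (array([ 0.60589441, -0.00736969]), np.float64(43.875), np.float32(570.0))
0.93 (array([ 0.30147388,  0.2828085 , -1.30838015]), np.float64(12.786125361585647))
0.82 (array([ 0.58257201,  0.2818198 , -0.40846011]), np.float64(0.9350189775562809))
side spindle (array([ 0.6076705 , -0.00657203]), np.float64(33.5625), np.float32(588.0))
0.89 (array([ 0.28491571,  0.33823847, -2.87828622]), np.float64(1.0437778276747474))
0.85 (array([ 0.58415055,  0.28262507, -0.40770408]), np.float64(0.4473831272893908))
```

The cover lies at about (0.583, 0.282) with yaw −23.4°, and the spindle stands at (0.607, −0.007). The cradle is at (0.525, −0.3037) with yaw 79.65°. I'll grasp the spindle with the tool 30° below horizontal, at 85 mm up its shank.

```bash
cat >> h.py <<'E'
def tilted(az,al):
    "tool z along azimuth az, al deg below horizontal, tool y horizontal at az+90"
    a,b=np.radians([az,al]);d=np.array([np.cos(a),np.sin(a),0]);y=np.array([-d[1],d[0],0])
    z=d*np.cos(b)-np.array([0,0,np.sin(b)]);return Ro.from_matrix(np.c_[np.cross(y,z),y,z])
E
python3 - <<'E'
from h import *
R=tilted(0,30);p1=[.56,-.16,.30]
rows(p1,R);print()
rows([.61,-.007,.20],R,p0=np.array(p1),R0=R)
E
```

```text
[0.137, 0.017, -0.038, -0.06, -0.053, -0.104]
[0.132, 0.034, -0.044, -0.06, -0.053, -0.104]
[0.125, 0.051, -0.048, -0.06, -0.053, -0.104]
[0.115, 0.067, -0.051, -0.06, -0.053, -0.104]
[0.104, 0.082, -0.052, -0.06, -0.053, -0.104]
[0.092, 0.096, -0.052, -0.06, -0.053, -0.104]
[0.078, 0.109, -0.05, -0.06, -0.053, -0.104]
[0.063, 0.12, -0.047, -0.06, -0.053, -0.104]
[0.047, 0.128, -0.042, -0.06, -0.053, -0.104]
[0.03, 0.135, -0.036, -0.06, -0.053, -0.104]
[0.013, 0.139, -0.029, -0.06, -0.053, -0.104]
[-0.003, 0.141, -0.02, -0.06, -0.053, -0.104]
[-0.02, 0.141, -0.011, -0.06, -0.053, -0.104]
[-0.035, 0.139, -0.0, -0.06, -0.053, -0.104]

[0.154, 0.383, 0.233, 0.0, 0.0, 0.0]
[0.154, 0.383, 0.233, 0.0, 0.0, 0.0]
[0.154, 0.383, 0.233, 0.0, 0.0, 0.0]
[0.154, 0.383, 0.233, 0.0, 0.0, 0.0]
[0.154, 0.383, 0.233, 0.0, 0.0, 0.0]
```

>>> arm_command(
  steps=[0.137,0.017,-0.038,-0.06,-0.053,-0.104,-1,0.132,0.034,-0.044,-0.06,-0.053,-0.104,-1,0.125,0.051,-0.048,-0.06,-0.053,-0.104,-1,0.115,0.067,-0.051,-0.06,-0.053,-0.104,-1,0.104,0.082,-0.052,-0.06,-0.053,-0.104,-1,0.092,0.096,-0.052,-0.06,-0.053,-0.104,-1,0.078,0.109,-0.05,-0.06,-0.053,-0.104,-1,0.063,0.12,-0.047,-0.06,-0.053,-0.104,-1,0.047,0.128,-0.042,-0.06,-0.053,-0.104,-1,0.03,0.135,-0.036,-0.06,-0.053,-0.104,-1,0.013,0.139,-0.029,-0.06,-0.053,-0.104,-1,-0.003,0.141,-0.02,-0.06,-0.053,-0.104,-1],
)

```text
clock: 5.4
ee_pos: [0.5541, -0.18, 0.2939]
tool_rot: [0.302, 2.189, -0.002]
contact_force: [-0.9, -0.4, -0.0]
gripper_width: 0.0852
finger_force: 0.0
```

>>> arm_command(
  steps=[-0.02,0.141,-0.011,-0.06,-0.053,-0.104,-1,-0.035,0.139,0,-0.06,-0.053,-0.104,-1,0,0,0,0,0,0,-1],
)

```text
clock: 5.7
ee_pos: [0.5583, -0.1597, 0.2969]
tool_rot: [0.003, 2.097, -0.0]
contact_force: [-1.2, 0.8, -0.9]
gripper_width: 0.0852
finger_force: 0.0
```

```bash
python3 - <<'E'
from h import *
s=state();print(s["clock"],s["ee_pos"],s["qpos"].round(3) if hasattr(s["qpos"],"round") else s["qpos"]);R=Ro.from_rotvec(s["tool_rot"]);print(R.as_matrix().round(3))
rows([.61,-.007,.20],tilted(0,30),n=6);print()
rows([.625,-.007,.0745],tilted(0,30),n=6,p0=np.array([.61,-.007,.20]),R0=tilted(0,30))
E
```

```text
5.7 [ 0.55830698 -0.15972982  0.29689732] [-0.728 -0.394 -0.872  0.182  0.612 -0.418]
[[-0.502  0.002  0.865]
 [ 0.002  1.    -0.001]
 [-0.865  0.001 -0.502]]
[0.121, 0.318, 0.194, -0.0, -0.0, -0.0]
[0.121, 0.318, 0.194, -0.0, -0.0, -0.0]
[0.121, 0.318, 0.194, -0.0, -0.0, -0.0]
[0.121, 0.318, 0.194, -0.0, -0.0, -0.0]
[0.121, 0.318, 0.194, -0.0, -0.0, -0.0]
[0.121, 0.318, 0.194, -0.0, -0.0, -0.0]

[0.211, 0.0, 0.158, 0.0, 0.0, 0.0]
[0.211, 0.0, 0.158, 0.0, 0.0, 0.0]
[0.211, 0.0, 0.158, 0.0, 0.0, 0.0]
[0.211, 0.0, 0.158, 0.0, 0.0, 0.0]
[0.211, 0.0, 0.158, 0.0, 0.0, 0.0]
[0.211, 0.0, 0.158, 0.0, 0.0, 0.0]
```

>>> arm_command(
  steps=[0.12,0.318,0.194,0,0,0,-1,0.12,0.318,0.194,0,0,0,-1,0.12,0.318,0.194,0,0,0,-1,0.12,0.318,0.194,0,0,0,-1,0.12,0.318,0.194,0,0,0,-1,0.12,0.318,0.194,0,0,0,-1,0,0,0,0,0,0,-1],
)

```text
clock: 6.4
ee_pos: [0.611, -0.0039, 0.1997]
tool_rot: [-0.003, 2.099, 0.003]
contact_force: [0.3, -0.1, -0.5]
gripper_width: 0.0854
finger_force: 0.0
```

```bash
python3 - <<'E'
from h import *
s=state();print(s["clock"],s["ee_pos"],s["qpos"])
for n in("scene","side"): 
    c=camera(n);print(n,fitspin(c,[.606,-.007]))
c,s=shot("wrist");cv2.imwrite("pics/w2.png",c["img"][:,:,::-1])
try: print(fitspin(c,[.606,-.007],s))
except Exception as e: print(e)
E
```

```text
6.4 [ 0.61104216 -0.00394432  0.19973886] [-0.21210505 -0.19842549 -1.02386616 -0.28679762  0.18568884 -0.10895268]
scene (array([ 0.60462934, -0.00923248]), np.float64(33.8125), np.float32(581.0))
side (array([ 0.60994958, -0.01022662]), np.float64(43.3125), np.float32(592.0))
(array([ 0.60492031, -0.01106384]), np.float64(160.75), np.float32(6873.0))
```

View pics/w2.png

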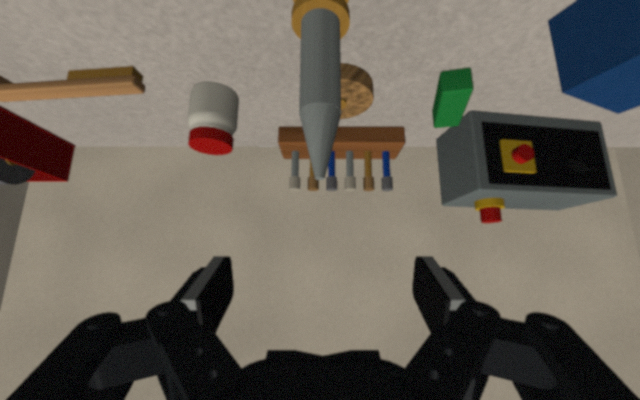

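The wrist view is upside down: the spindle tip is at (178,320), midway between the open fingers at columns 230 and 415. The silhouette fit puts the spindle at (0.606, −0.010). Descending to straddle it.

>>> arm_command(
  steps=[0,-0.075,0,0,0,0,-1,0.212,0,0.154,0,0,0,-1,0.212,0,0.154,0,0,0,-1,0.212,0,0.154,0,0,0,-1,0.212,0,0.154,0,0,0,-1,0.212,0,0.154,0,0,0,-1,0.212,0,0.154,0,0,0,-1,0,0,0,0,0,0,-1,0,0,0,0,0,0,-1],
)

```text
clock: 7.6
ee_pos: [0.639, -0.0156, 0.0828]
tool_rot: [0.0, 2.107, -0.001]
contact_force: [0.2, -0.1, -1.3]
gripper_width: 0.0855
finger_force: 0.0
```

```bash
python3 - <<'E'
from h import *
s=state();print(s["clock"],s["ee_pos"],s["qpos"],s["contact_force"]);R=Ro.from_rotvec(s["tool_rot"])
G=np.array(s["ee_pos"])-R.apply([0,0,.022]);print("grasp pt",G)
c,s=shot("wrist");cv2.imwrite("pics/w3.png",c["img"][:,:,::-1])
print(fitspin(c,[.606,-.01],s))
c=camera("side");print(fitspin(c,[.606,-.01]))
E
```

```text
7.6 [ 0.63903829 -0.01556383  0.08281882] [-0.22329171  0.19848744 -1.07524958 -0.72688342  0.190528   -0.11599165] [ 0.2239932  -0.14547883 -1.32718706]
grasp pt [ 0.6201222  -0.01554077  0.09405185]
(array([ 0.60735543, -0.01112861]), np.float64(1869.3125), np.float32(17469.0))
(array([ 0.60921007, -0.00835484]), np.float64(129.6875), np.float32(456.0))
```

View pics/w3.png

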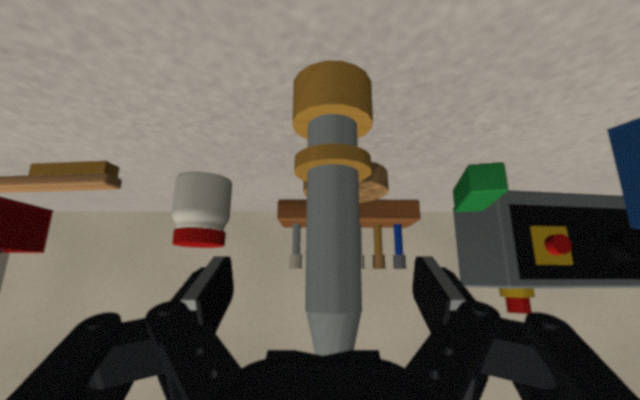

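The shank lies between the fingers at column 333, but joint 3 is at its limit and the tool stopped 14 mm too far out. I'll back up and come in at azimuth 30°, which leaves that joint more room.

```bash
python3 - <<'E'
from h import *
s=state();R=Ro.from_rotvec(s["tool_rot"]);p=np.array([.611,-.012,.225])
rows(p,R,n=5);print()
R1=tilted(30,30);p1=np.array([.6157,-.0044,.21])
rows(p1,R1,n=6,p0=p,R0=R);print()
E
```

```text
[-0.266, 0.007, -0.239, 0.0, 0.0, 0.0]
[-0.266, 0.007, -0.239, 0.0, 0.0, 0.0]
[-0.266, 0.007, -0.239, 0.0, 0.0, 0.0]
[-0.266, 0.007, -0.239, 0.0, 0.0, 0.0]
[-0.266, 0.007, -0.239, 0.0, 0.0, 0.0]

[0.022, 0.016, 0.024, -0.072, -0.001, -0.042]
[0.021, 0.015, 0.025, -0.072, -0.001, -0.042]
[0.021, 0.014, 0.026, -0.072, -0.001, -0.042]
[0.02, 0.013, 0.027, -0.072, -0.001, -0.042]
[0.02, 0.012, 0.028, -0.072, -0.001, -0.042]
[0.019, 0.01, 0.029, -0.072, -0.001, -0.042]
```

>>> arm_command(
  steps=[-0.266,0.007,-0.239,0,0,0,-1,-0.266,0.007,-0.239,0,0,0,-1,-0.266,0.007,-0.239,0,0,0,-1,-0.266,0.007,-0.239,0,0,0,-1,-0.266,0.007,-0.239,0,0,0,-1,0.022,0.016,0.024,-0.072,-0.001,-0.042,-1,0.021,0.015,0.025,-0.072,-0.001,-0.042,-1,0.021,0.014,0.026,-0.072,-0.001,-0.042,-1,0.02,0.013,0.027,-0.072,-0.001,-0.042,-1,0.02,0.012,0.028,-0.072,-0.001,-0.042,-1,0.019,0.01,0.029,-0.072,-0.001,-0.042,-1,0,0,0,0,0,0,-1],
)

```text
clock: 9.0
ee_pos: [0.6173, -0.0065, 0.2101]
tool_rot: [-0.546, 2.042, 0.312]
contact_force: [-0.1, -0.4, 0.4]
gripper_width: 0.0856
finger_force: 0.0
```

```bash
python3 - <<'E'
from h import *
c,s=shot("wrist");print(s["clock"],s["ee_pos"],s["qpos"])
print(fitspin(c,[.606,-.01],s))
R1=tilted(30,30);rows([.6218,-.0009,.0745],R1,n=6,s=s)
E
```

```text
9.0 [ 0.61725981 -0.0065247   0.21008579] [-0.53739728 -0.07061664 -0.82149677  0.12055219  0.8526883  -0.73200279]
(array([ 0.60534096, -0.01226246]), np.float64(198.0), np.float32(6282.0))
[0.237, 0.006, 0.154, -0.0, -0.001, 0.0]
[0.237, 0.006, 0.154, -0.0, -0.001, 0.0]
[0.237, 0.006, 0.154, -0.0, -0.001, 0.0]
[0.237, 0.006, 0.154, -0.0, -0.001, 0.0]
[0.237, 0.006, 0.154, -0.0, -0.001, 0.0]
[0.237, 0.005, 0.154, -0.0, -0.001, 0.0]
```

>>> arm_command(
  steps=[0.237,0.003,0.152,0,0,0,-1,0.237,0.003,0.152,0,0,0,-1,0.237,0.003,0.152,0,0,0,-1,0.237,0.003,0.152,0,0,0,-1,0.237,0.003,0.152,0,0,0,-1,0.237,0.003,0.152,0,0,0,-1,0,0,0,0,0,0,-1,0,0,0,0,0,0,-1],
)

```text
clock: 9.9
ee_pos: [0.6188, 0.0013, 0.0734]
tool_rot: [-0.548, 2.044, 0.317]
contact_force: [-0.8, -0.2, -0.3]
gripper_width: 0.0854
finger_force: 0.0
```

```bash
python3 - <<'E'
from h import *
c,s=shot("wrist");print(s["clock"],s["ee_pos"],s["qpos"],s["contact_force"])
print(fitspin(c,[.606,-.01],s))
R1=tilted(30,30);rows([.6211,-.0027,.0745],R1,n=1,s=s)
E
```

```text
9.9 [0.61879753 0.00133494 0.07340689] [-0.51954792  0.23422292 -0.94280605 -0.31480145  0.84348597 -0.71470096] [-0.83662753 -0.22527205 -0.27890042]
(array([ 0.6062937 , -0.01159025]), np.float64(1778.1875), np.float32(14755.0))
[-0.012, -0.058, -0.007, 0.002, -0.005, -0.001]
```

>>> arm_command(
  steps=[-0.01,-0.055,-0.005,0,0,0,-1,0,0,0,0,0,0,0.1,0,0,0,0,0,0,0.1,0,0,0,0,0,0,0.1,0,0,0,0,0,0,0.1],
  grip_force=30,
)

```text
clock: 10.5
ee_pos: [0.6218, -0.0037, 0.0742]
tool_rot: [-0.548, 2.043, 0.316]
contact_force: [0.9, 0.4, -0.4]
gripper_width: 0.0382
finger_force: 0.0
```

```bash
python3 - <<'E'
from h import *
c,s=shot("wrist");print(s["clock"],s["ee_pos"],s["gripper_width"])
print(fitspin(c,[.606,-.01],s))
im=c["img"][150:400,160:480];cv2.imwrite("pics/w4.png",cv2.resize(im,None,fx=2,fy=2)[:,:,::-1])
E
```

```text
10.5 [ 0.62181139 -0.00370473  0.07417542] 0.0382212275025022
(array([ 0.60714912, -0.01120536]), np.float64(1739.875), np.float32(14573.0))
```

View pics/w4.png

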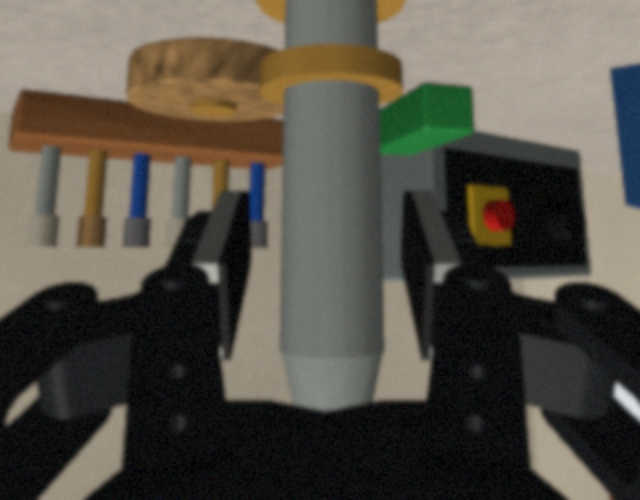

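The crop shows the pads' inner edges at columns 245 and 407, with the shank between them centred at 332. That leaves the shank about 1.5 mm off centre, so I'll nudge the tool and close.

>>> arm_command(
  steps=[0,0.018,0,0,0,0,0.1,0,0,0,0,0,0,1,0,0,0,0,0,0,1,0,0,0,0,0,0,1],
  grip_force=30,
)

```text
clock: 11.0
ee_pos: [0.621, -0.0024, 0.0739]
tool_rot: [-0.548, 2.044, 0.316]
contact_force: [-0.4, -1.5, -0.7]
gripper_width: 0.0002
finger_force: 0.3
```

>>> arm_command(
  steps=[0,0,0,0,0,0,1,0,0,0,0,0,0,1,0,0,0,0,0,0,1],
  grip_force=100,
)

```text
clock: 11.3
ee_pos: [0.6211, -0.0024, 0.074]
tool_rot: [-0.548, 2.044, 0.316]
contact_force: [-0.4, 0.0, 0.3]
gripper_width: -0.0001
finger_force: 0.3
```

```bash
cat >> h.py <<'E'
def SP(R,ax_tilt=0): pass
E
python3 - <<'E'
from h import *
c,s=shot("wrist");print(s["clock"],s["ee_pos"],s["tool_rot"],s["gripper_width"],s["finger_force"],s["contact_force"])
r1=fitspin(c,[.606,-.01],s)[0];r=[r1]
for n in("scene","side"): r.append(fitspin(camera(n),[.606,-.01])[0])
print(r)
# spindle in tool frame (upright): origin, axis
R=Ro.from_rotvec(s["tool_rot"]);
for q in r[:1]: print("foot in tool",R.inv().apply(np.r_[q,0]-s["ee_pos"]),"axis",R.inv().apply([0,0,1]))
E
```

```text
11.3 [ 0.62105343 -0.00242482  0.07402277] [-0.5477863   2.04361238  0.31570084] -0.0001312110940606332 0.25816428009420633 [-3.71617897e-01  3.61762094e-04  2.60136987e-01]
[array([ 0.60829592, -0.01034834]), array([ 0.6053919 , -0.00970344]), array([ 0.6134994, -0.0112287])]
foot in tool [ 0.07147689 -0.00055012  0.02440609] axis [-0.86325522  0.00106512 -0.50476657]
```

```bash
python3 - <<'E'
from h import *
c,s=shot("wrist");d=camera("side")
a=c["img"][100:400,120:520];b=cv2.resize(d["img"][150:260,230:377],(400,300))
cv2.imwrite("pics/w5.png",np.hstack([a,b])[:,:,::-1])
E
```

```text
(no output)
```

View pics/w5.png

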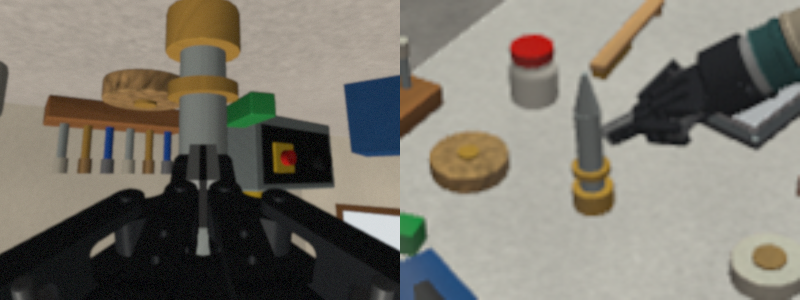

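The left half shows the shut fingertips at full-frame (245,323), in front of the shank. In the right half the fingers end just short of the shank. So they closed on nothing, and the spindle still stands. I'll check the TCP projection against the cameras.

```bash
python3 - <<'E'
from h import *
d=camera("side");e=camera("scene");c,s=shot("wrist")
print(s["ee_pos"]);tcp=np.array(s["ee_pos"])
ims=[]
for k,q,o in((d,None,(150,230)),(e,None,(165,220)),(c,s,(140,220))):
    im=k["img"].copy();im=cv2.resize(im,None,fx=4,fy=4)
    def dot(X,col):
        r=proj(k,[X],q)[0];print(r.round(1));cv2.circle(im,(int(r[1]*4+2),int(r[0]*4+2)),4,col,-1)
    dot(tcp,(255,0,0))
    for z in(0,.05,.074,.17): dot([.6055,-.0105,z],(0,255,0))
    y,x=o;ims.append(im[y*4:y*4+400,x*4:x*4+ (600 if q else 480)][:, :400])
    if q: ims[-1]=cv2.resize(im[100*4:100*4+800,220*4:220*4+800],(400,400))
cv2.imwrite("pics/w6.png",np.vstack([np.hstack(ims[:2])])[:,:,::-1]);cv2.imwrite("pics/w6b.png",ims[2][:,:,::-1])
E
```

```text
[ 0.62107428 -0.00238366  0.07404899]
[204.1 295.3]
[224.  301.9]
[210.9 301.5]
[204.3 301.3]
[176.5 300.6]
[217.2 286.9]
[228.1 292.3]
[217.6 291.5]
[212.3 291.1]
[189.2 289.2]
[235.4 323.7]
[113.8 324.7]
[190.6 325. ]
[231.2 325.2]
[422.7 325.8]
```

View pics/w6.png

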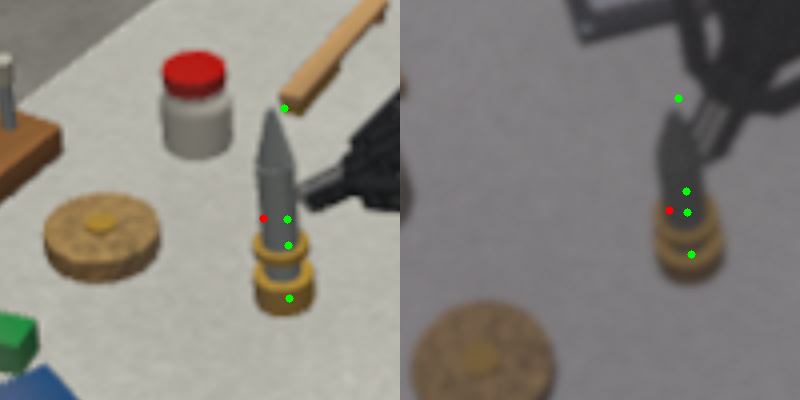

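The red dots (reported TCP) fall on the shank, while the visible fingertips end near side (199,305) and scene (203,296). I'll triangulate how far short of the reported TCP the fingertips really are.

```bash
python3 - <<'E'
from h import *
d=camera("side");e=camera("scene");c,s=shot("wrist")
R=Ro.from_rotvec(s["tool_rot"])
X,er=tri([ray(d,(199,305.)),ray(e,(203,296))]);print("tip",X,er,"in tool",R.inv().apply(X-s["ee_pos"]))
# spindle axis from mid-edges: tip points
T,er=tri([ray(d,(177,297.5)),ray(e,(192,288))]);print("spindle tip",T,er)
for n,k in(("side",d),("scene",e)): print(n,[(x["at"],round(x["conf"],2)) for nm in("spindle","spindle_neck","spindle_shank") for x in tip_of(k,nm)[:1]])
print(s["joint_torque"],s["wrist_torque"])
E
```

```text
tip [ 0.59067857 -0.01022534  0.10077792] 0.0022468370473789166 in tool [-0.00775491  0.00847823 -0.03958027]
spindle tip [ 0.61163599 -0.00460048  0.16993637] 0.00011600973090293437
side [([225.0, 298.4], 0.7), ([215.9, 300.8], 0.64), ([193.2, 301.1], 0.77)]
scene [([227.6, 290.7], 0.56), ([220.5, 289.5], 0.83), ([206.9, 291.1], 0.64)]
[ 1.49668632e-01 -2.96002275e+01  1.68470156e+01 -3.92348975e+00
  1.67935353e+00 -1.11608240e-04] [-0.44445276  0.82514382  0.0481888 ]
```

View pics/w6b.png

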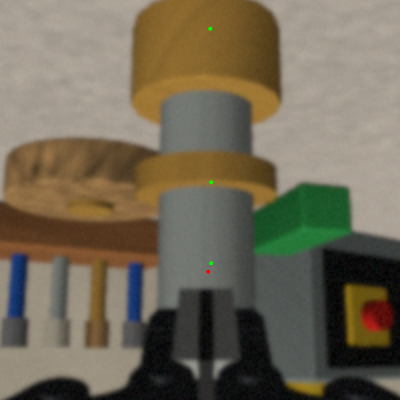

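Three views agree that the fingertips sit about 37 mm behind the reported TCP, and the shut fingers may now be leaning on the shank. I'll retreat gently, open and re-measure.

>>> arm_command(
  steps=[0,0,-0.02,0,0,0,1,0,0,-0.02,0,0,0,1,0,0,-0.02,0,0,0,1,0,0,-0.02,0,0,0,1,0,0,-0.02,0,0,0,1,0,0,-0.03,0,0,0,1,0,0,-0.1,0,0,0,1,0,0,-0.15,0,0,0,-1,0,0,0,0,0,0,-1,0,0,0,0,0,0,-1,0,0,0,0,0,0,-1,0,0,0,0,0,0,-1],
  grip_force=30,
)

```text
clock: 13.5
ee_pos: [0.5984, -0.0154, 0.0892]
tool_rot: [-0.548, 2.044, 0.316]
contact_force: [-0.1, -0.4, -0.6]
gripper_width: 0.0721
finger_force: 0.0
```

```bash
cat >> h.py <<'E'
def fitspin2(views,q0):
    "joint fit of foot x,y and lean over several (c,s)"
    from scipy.optimize import minimize
    regs=[trace(c,"spindle")[0]["region"].astype(np.float32) for c,s in views]
    def f(q):
        M=Ro.from_rotvec([q[2],q[3],0])
        return sum(np.abs(spinmask(c,None,s,lambda v:M.apply(v)+[q[0],q[1],0])-r).sum()/np.sqrt(r.sum()) for (c,s),r in zip(views,regs))
    q0=np.r_[q0,0,0];S=np.vstack([q0]+[q0+np.eye(4)[i]*[.008,.008,.05,.05][i] for i in range(4)])
    r=minimize(f,q0,method="Nelder-Mead",options=dict(initial_simplex=S,xatol=2e-4,fatol=.02,maxiter=250));return r.x,r.fun
E
python3 - <<'E'
from h import *
c,s=shot("wrist");V=[(c,s),(camera("scene"),None),(camera("side"),None)]
print(s["clock"],s["ee_pos"],s["gripper_width"])
print(fitspin2(V,[.606,-.01]))
for v in V: print(fitspin(v[0],[.606,-.01],v[1]))
E
```

```text
13.5 [ 0.59842534 -0.01538179  0.08924174] 0.07211067996547779
(array([ 0.6069906 , -0.01089384, -0.00726452,  0.0153541 ]), np.float64(12.978710174560547))
(array([ 0.60667689, -0.0113065 ]), np.float64(529.25), np.float32(11747.0))
(array([ 0.60624197, -0.0075231 ]), np.float64(60.4375), np.float32(542.0))
(array([ 0.61047295, -0.01034378]), np.float64(31.75), np.float32(559.0))
```

>>> arm_command(
  steps=[-0.015,0,0.107,0,0,0,-1,0,0,0.107,0,0,0,-1,0,0,0.107,0,0,0,-1,0,0,0.107,0,0,0,-1,0,0,0.107,0,0,0,-1,0,0,0.107,0,0,0,-1,0,0,0.107,0,0,0,-1,0,0,0.107,0,0,0,-1,0,0,0,0,0,0,-1],
)

```text
clock: 14.85
ee_pos: [0.6505, 0.015, 0.0553]
tool_rot: [-0.549, 2.044, 0.317]
contact_force: [0.1, -0.3, 0.1]
gripper_width: 0.0852
finger_force: 0.0
```

```bash
python3 - <<'E'
from h import *
c,s=shot("wrist");print(s["clock"],s["ee_pos"],s["gripper_width"],s["contact_force"])
R=Ro.from_rotvec(s["tool_rot"])
q=fitspin2([(camera("scene"),None),(camera("side"),None)],[.607,-.011]);print(q)
print("in tool",R.inv().apply(np.array([.607,-.011,.085])-s["ee_pos"]))
# shank edges in wrist picture vs finger symmetric: shank column extents from trace, rows 120-230
reg=trace(c,"spindle")[0]["region"]
for r in range(100,300,25):
    x=np.where(reg[r])[0]; 
    if len(x): print(r,x.min(),x.max(),x.mean().round(1))
print("expected col of tool y=0 plane:",proj(c,[np.array(s["ee_pos"])+R.apply([0.02,0,-.058])],s))
E
```

```text
14.85 [0.65050633 0.01504231 0.05525859] 0.08520961736301265 [ 0.08067627 -0.2514934   0.07917539]
(array([ 6.07632079e-01, -5.57307606e-03,  1.57134324e-04, -6.55178144e-03]), np.float64(9.173454284667969))
in tool [-7.23458234e-05 -6.63986344e-04 -5.87801637e-02]
100 280 363 321.5
125 275 367 321.0
150 275 369 322.0
175 293 351 322.0
200 277 366 321.5
225 292 352 322.0
250 292 352 322.0
275 291 354 322.5
expected col of tool y=0 plane: [[244.70448841 324.26024187]]
```

>>> arm_command(
  steps=[0,-0.01,0,0,0,0,0.1,0,0,0,0,0,0,0.1,0,0,0,0,0,0,0.1,0,0,0,0,0,0,0.1,0,0,0,0,0,0,0.5,0,0,0,0,0,0,0.5,0,0,0,0,0,0,0.5],
  grip_force=30,
)

```text
clock: 15.85
ee_pos: [0.6504, 0.014, 0.056]
tool_rot: [-0.548, 2.043, 0.316]
contact_force: [-0.7, 0.6, 1.2]
gripper_width: 0.027
finger_force: 30.4
```

Gripped: the opening is 27 mm and the finger force 30 N. I'll squeeze harder, lift and check.

>>> arm_command(
  steps=[0,0,0,0,0,0,1,0,0,0,0,0,0,1,-0.05,0,-0.03,0,0,0,1,-0.1,0,-0.06,0,0,0,1,-0.2,0,-0.115,0,0,0,1,-0.3,0,-0.173,0,0,0,1,-0.3,0,-0.173,0,0,0,1,-0.3,0,-0.173,0,0,0,1,-0.2,0,-0.115,0,0,0,1,-0.1,0,-0.06,0,0,0,1,0,0,0,0,0,0,1],
  grip_force=100,
)

```text
clock: 16.95
ee_pos: [0.6515, 0.0134, 0.2011]
tool_rot: [-0.549, 2.042, 0.313]
contact_force: [0.5, -0.2, -2.3]
gripper_width: 0.0255
finger_force: 98.2
```

```bash
cat >> h.py <<'E'
def fithand(views,R,p,f0,a0):
    "fit spindle in tool frame: foot at tool (x,z) , axis angle about tool y; y fixed"
    from scipy.optimize import minimize
    regs=[trace(c,"spindle")[0]["region"].astype(np.float32) for c,s in views]
    def T(q):
        b=q[3];ax=np.array([-np.cos(b),0,-np.sin(b)]);ex=np.array([0,1.,0]);M=np.c_[ex,np.cross(ax,ex),ax]
        return lambda v:R.apply(v@M.T+q[:3])+p
    f=lambda q:sum(np.abs(spinmask(c,None,s,T(q))-r).sum()/np.sqrt(r.sum()) for (c,s),r in zip(views,regs))
    q0=np.r_[f0,a0];S=np.vstack([q0]+[q0+np.eye(4)[i]*[.006,.004,.006,.05][i] for i in range(4)])
    r=minimize(f,q0,method="Nelder-Mead",options=dict(initial_simplex=S,xatol=2e-4,fatol=.02,maxiter=250));return r.x,r.fun
E
python3 - <<'E'
from h import *
c,s=shot("wrist");print(s["clock"],s["ee_pos"],s["tool_rot"],s["gripper_width"],s["contact_force"],s["qpos"])
R=Ro.from_rotvec(s["tool_rot"]);p=np.array(s["ee_pos"])
f0=np.array([.0735,0,-.0165]);
V=[(c,s),(camera("scene"),None),(camera("side"),None)]
print(fithand(V,R,p,f0,np.radians(30)));print(fithand(V[:1],R,p,f0,np.radians(30)))
E
```

```text
16.95 [0.65149004 0.0133814  0.20109625] [-0.54869574  2.04160694  0.3127682 ] 0.025503449778557844 [ 0.52759294 -0.23254699 -2.34801422] [-0.45528733 -0.0067461  -0.79838529  0.01513776  0.79901132 -0.64434931]
(array([ 7.38465200e-02, -2.93996432e-04, -1.25893357e-02,  5.26723605e-01]), np.float64(42.5386962890625))
(array([ 7.44241063e-02, -4.60128708e-04, -1.26129100e-02,  4.82555094e-01]), np.float64(24.333120346069336))
```

The spindle is lifted and hangs steady. Next I'll plan the swing to a level pose above the cradle.

```bash
cat >> h.py <<'E'
F=np.array([.0735,-.0003,-.0145]);B=.5236
TR=np.array([.525,-.3037]);TY=1.390
U=np.array([np.cos(TY),np.sin(TY),0])
def final(h,F=F,B=B,ax=0):
    "tool pose with the spindle level, h above its seat; ax shift along cradle x"
    R=tilted(np.degrees(TY),90+np.degrees(B))
    foot=np.r_[TR,0]-(.086-ax)*U+[0,0,.052+h]
    return foot-R.apply(F),R
E
python3 - <<'E'
from h import *
p,R=final(.10);print(p,R.as_rotvec());rows(p,R)
E
```

```text
[ 0.51938293 -0.33276084  0.10269256] [ 1.73023442 -2.07517672  0.46361605]
[0.218, -0.226, -0.192, -0.018, 0.107, -0.068]
[0.253, -0.206, -0.17, -0.018, 0.107, -0.068]
[0.285, -0.184, -0.143, -0.018, 0.107, -0.068]
[0.311, -0.16, -0.113, -0.018, 0.107, -0.068]
[0.333, -0.135, -0.079, -0.018, 0.107, -0.068]
[0.348, -0.11, -0.043, -0.018, 0.107, -0.068]
[0.358, -0.084, -0.006, -0.018, 0.107, -0.068]
[0.362, -0.059, 0.034, -0.018, 0.107, -0.068]
[0.359, -0.034, 0.073, -0.018, 0.107, -0.068]
[0.35, -0.011, 0.113, -0.018, 0.107, -0.068]
[0.335, 0.011, 0.151, -0.018, 0.107, -0.068]
[0.315, 0.031, 0.188, -0.018, 0.107, -0.068]
[0.289, 0.049, 0.223, -0.018, 0.107, -0.068]
```

>>> arm_command(
  steps=[0.218,-0.226,-0.192,-0.018,0.107,-0.068,1,0.253,-0.206,-0.17,-0.018,0.107,-0.068,1,0.285,-0.184,-0.143,-0.018,0.107,-0.068,1,0.311,-0.16,-0.113,-0.018,0.107,-0.068,1,0.333,-0.135,-0.079,-0.018,0.107,-0.068,1,0.348,-0.11,-0.043,-0.018,0.107,-0.068,1,0.358,-0.084,-0.006,-0.018,0.107,-0.068,1,0.362,-0.059,0.034,-0.018,0.107,-0.068,1,0.359,-0.034,0.073,-0.018,0.107,-0.068,1,0.35,-0.011,0.113,-0.018,0.107,-0.068,1,0.335,0.011,0.151,-0.018,0.107,-0.068,1,0.315,0.031,0.188,-0.018,0.107,-0.068,1],
)

```text
clock: 18.5
ee_pos: [0.5323, -0.3027, 0.1072]
tool_rot: [1.738, -2.237, 0.414]
contact_force: [-0.4, 0.4, -3.1]
gripper_width: 0.0255
finger_force: 98.4
```

>>> arm_command(
  steps=[0.289,0.049,0.223,-0.018,0.107,-0.068,1,0,0,0,0,0,0,1,0,0,0,0,0,0,1],
)

```text
clock: 18.8
ee_pos: [0.5209, -0.3271, 0.0983]
tool_rot: [1.734, -2.096, 0.454]
contact_force: [0.9, -0.1, -2.6]
gripper_width: 0.0254
finger_force: 98.5
```

```bash
python3 - <<'E'
from h import *
c,s=shot("wrist");print(s["clock"],s["ee_pos"],s["tool_rot"],s["gripper_width"],s["contact_force"],s["qpos"])
R=Ro.from_rotvec(s["tool_rot"]);p=np.array(s["ee_pos"])
p1,R1=final(.1);print("pos err",p-p1,"rot err deg",np.degrees((R.inv()*R1).as_rotvec()))
V=[(c,s),(camera("scene"),None),(camera("side"),None)]
q,f=fithand(V,R,p,F,B);print(q,f);q2,f=fithand(V[1:],R,p,F,B);print(q2,f)
for Q in(np.r_[F,B],q,q2):
    b=Q[3];ax=R.apply([-np.cos(b),0,-np.sin(b)]);print("foot",R.apply(Q[:3])+p,"axis",ax)
E
```

```text
18.8 [ 0.52092284 -0.32706489  0.09826003] [ 1.73449694 -2.09575134  0.45429023] 0.0253696689696999 [ 0.86901745 -0.05838146 -2.58365227] [-0.41542548  0.27657452 -0.34033724  0.82338981 -0.48949078 -1.83078058]
pos err [ 0.00153991  0.00569595 -0.00443253] rot err deg [-0.13277796  1.05397765 -0.4536883 ]
[ 7.23529924e-02  3.35095097e-04 -1.11291794e-02  5.59464299e-01] 71.44404602050781
[ 6.83283966e-02  2.00513104e-04 -1.50256520e-02  5.78387440e-01] 43.460208892822266
foot [ 0.5103096  -0.3833745   0.14652159] axis [0.18533117 0.98250363 0.01841113]
foot [ 0.50958949 -0.38387732  0.14301302] axis [0.18488124 0.98126243 0.0542492 ]
foot [ 0.51071619 -0.37858686  0.14447574] axis [0.18454796 0.98009876 0.0731333 ]
```

```bash
python3 - <<'E'
import re
t=open("h.py").read()
i=t.index("def fithand")
t2=t[i:].replace("    def T(q):","    W=[cv2.erode((c['img'].max(2)>60).astype(np.uint8),np.ones((3,3))).astype(np.float32) for c,s in views]\n    def T(q):",1).replace("sum(np.abs(spinmask(c,None,s,T(q))-r).sum()/np.sqrt(r.sum()) for (c,s),r in zip(views,regs))","sum((w*np.abs(spinmask(c,None,s,T(q))-r)).sum()/np.sqrt(r.sum()) for (c,s),r,w in zip(views,regs,W))",1)
open("h.py","w").write(t[:i]+t2)
E
python3 - <<'E'
from h import *
c,s=shot("wrist")
R=Ro.from_rotvec(s["tool_rot"]);p=np.array(s["ee_pos"])
V=[(c,s),(camera("scene"),None),(camera("side"),None)]
for vs in(V,V[:1],V[1:],V[1:2],V[2:]):
    Q,f=fithand(vs,R,p,F,B)
    b=Q[3];ax=R.apply([-np.cos(b),0,-np.sin(b)]);print(Q.round(4),round(f,1),"foot",(R.apply(Q[:3])+p).round(4),"tilt",np.degrees(ax[2]).round(1),"grasp z",(R.apply(Q[:3])+p+.085*ax)[2].round(4))
for n,(k,q) in zip(("wrist","scene","side"),V):
    print(n,[(nm,np.round(x["at"],1).tolist(),round(x["conf"],2)) for nm in("spindle","spindle_neck","spindle_shank") for x in tip_of(k,nm)[:1]])
    Q=np.r_[F,B];ax=np.array([-np.cos(B),0,-np.sin(B)])
    print("  pred",proj(k,R.apply(np.array([F+ax*z for z in(0,.036,.115)]))+p,q).round(1).tolist())
E
```

```text
[ 7.23e-02  4.00e-04 -1.10e-02  5.48e-01] 7.7 foot [ 0.5099 -0.3851  0.1455] tilt 2.2 grasp z 0.1487
[ 7.280e-02  4.000e-04 -1.130e-02  5.253e-01] 1.5 foot [ 0.5099 -0.3854  0.146 ] tilt 0.9 grasp z 0.1473
[ 0.0682  0.0017 -0.0125  0.5628] 4.4 foot [ 0.5095 -0.3806  0.1448] tilt 3.1 grasp z 0.1494
[ 0.0642  0.0009 -0.0162  0.6085] 1.4 foot [ 0.5112 -0.3756  0.1461] tilt 5.7 grasp z 0.1545
[ 0.0704 -0.0034 -0.008   0.5393] 1.9 foot [ 0.5138 -0.3857  0.1419] tilt 1.7 grasp z 0.1445
wrist [('spindle', [110.9, 325.1], 0.64), ('spindle_neck', [308.5, 92.5], 0.64), ('spindle_shank', [359.1, 321.5], 0.79)]
  pred [[111.8, 322.1], [179.7, 322.0], [359.0, 321.8]]
scene [('spindle_neck', [99.3, 265.2], 0.67), ('spindle_shank', [118.6, 272.1], 0.7)]
  pred [[89.0, 260.5], [96.9, 263.5], [115.2, 270.5]]
side [('spindle', [134.7, 383.6], 0.53), ('spindle_neck', [139.2, 378.4], 0.75), ('spindle_shank', [150.1, 368.3], 0.5)]
  pred [[135.5, 384.8], [139.3, 378.7], [148.2, 364.5]]
```

```bash
python3 - <<'E'
from h import *
c,s=shot("wrist")
F=np.array([.0728,.0002,-.0120]);B=.527
def rest(k,q):
    h=cv2.cvtColor(k["img"],cv2.COLOR_RGB2HSV);m=(h[...,0]>15)&(h[...,0]<32)&(h[...,1]>150)&(h[...,2]>90)
    n,l,st,ce=cv2.connectedComponentsWithStats(m.astype(np.uint8))
    for i in range(1,n):
        if st[i,4]>40: print(" blob rows",st[i,1],st[i,1]+st[i,3]-1,"cols",st[i,0],st[i,0]+st[i,2]-1,st[i,4])
    P=box(.014,.044,.02,.052)+[-.05,0,0];pr=proj(k,place(P,[*TR,TY]),q);print(" model bbox",pr.min(0).round(1),pr.max(0).round(1))
    P=P[P[:,2]>.05];print(" top",proj(k,place(P,[*TR,TY]),q).round(1).tolist())
w=np.load("w1.npz");k=dict(c);k["img"]=w["img"];rest(k,dict(ee_pos=w["p"],tool_rot=w["r"]))
print("now");rest(c,s)
p1,R1=final(.015,F,B);print("target .015",p1);rows(p1,R1,n=6)
E
```

```text
blob rows 196 210 cols 302 337 347
 model bbox [194.7 302.1] [213.2 336.3]
 top [[213.2, 335.6], [211.3, 302.1], [203.1, 336.3], [201.1, 302.6]]
now
 blob rows 88 149 cols 279 366 4283
 blob rows 188 209 cols 281 363 1367
 model bbox [201.8 295.4] [225.4 351.4]
 top [[202.1, 295.6], [201.8, 351.0], [219.5, 295.4], [219.2, 351.4]]
target .015 [ 0.51996188 -0.33237428  0.02001394]
[-0.074, 0.001, 0.149, -0.0, 0.003, -0.001]
[-0.074, 0.001, 0.149, -0.0, 0.003, -0.001]
[-0.075, 0.001, 0.149, -0.0, 0.003, -0.001]
[-0.075, 0.001, 0.149, -0.0, 0.003, -0.001]
[-0.075, 0.001, 0.149, -0.0, 0.003, -0.001]
[-0.076, 0.001, 0.148, -0.0, 0.003, -0.001]
```

>>> arm_command(
  steps=[-0.074,0.001,0.149,0,0.003,-0.001,1,-0.074,0.001,0.149,0,0.003,-0.001,1,-0.075,0.001,0.149,0,0.003,-0.001,1,-0.075,0.001,0.149,0,0.003,-0.001,1,-0.075,0.001,0.149,0,0.003,-0.001,1,-0.076,0.001,0.148,0,0.003,-0.001,1,0,0,0,0,0,0,1,0,0,0,0,0,0,1],
)

```text
clock: 21.05
ee_pos: [0.5198, -0.3323, 0.0194]
tool_rot: [1.728, -2.073, 0.47]
contact_force: [0.0, 0.1, -2.2]
gripper_width: 0.0257
finger_force: 98.6
```

```bash
python3 - <<'E'
from h import *
c,s=shot("wrist");print(s["clock"],s["ee_pos"],s["contact_force"],s["wrist_torque"])
R=Ro.from_rotvec(s["tool_rot"]);p=np.array(s["ee_pos"])
F=np.array([.0728,.0002,-.0120]);B=.527
Q,f=fithand([(c,s)],R,p,F,B)
b=Q[3];ax=R.apply([-np.cos(b),0,-np.sin(b)]);foot=R.apply(Q[:3])+p
print(Q.round(4),round(f,1),"foot",foot,"tilt",np.degrees(ax[2]).round(1))
l=place((foot+.036*ax-[*TR,0])[None],[0,0,-TY])[0];l2=place((foot+.115*ax-[*TR,0])[None],[0,0,-TY])[0]
print("neck in tray",l,"shank",l2)
for z in(0,.005,.01,-.005): # yellow
    pass
h=cv2.cvtColor(c["img"],cv2.COLOR_RGB2HSV);m=(h[...,0]>15)&(h[...,0]<32)&(h[...,1]>150)&(h[...,2]>90)
n,lb,st,ce=cv2.connectedComponentsWithStats(m.astype(np.uint8));print([st[i].tolist() for i in range(1,n) if st[i,4]>40])
P=box(.014,.044,.02,.052)+[-.05,0,0];print("rest",proj(c,place(P,[*TR,TY]),s).round(0).tolist())
for z in(0,.026,.046,.054): print("spindle z",z,[proj(c,[foot+z*ax+r*np.array([0,0,1])+0],s)[0].round(0).tolist() for r in(-.023,.023)])
p1,R1=final(.0,F,B,.0007);rows(p1,R1,n=10)
E
```

```text
21.05 [ 0.51976325 -0.33234235  0.01943139] [ 0.03377921  0.13366418 -2.24620326] [ 8.66762277e-01 -1.55540232e-01  4.63823823e-04]
[ 7.280e-02  4.000e-04 -1.170e-02  5.325e-01] 1.5 foot [ 0.50906297 -0.38825918  0.06626378] tilt 0.2
neck in tray [-0.0500469   0.00048357  0.06640566] shank [0.02895248 0.00050803 0.06671701]
[[279, 88, 89, 62, 4333], [277, 178, 91, 32, 1878]]
rest [[192.0, 288.0], [176.0, 282.0], [192.0, 357.0], [176.0, 363.0], [213.0, 288.0], [201.0, 281.0], [213.0, 358.0], [201.0, 364.0]]
spindle z 0 [[133.0, 323.0], [86.0, 323.0]]
spindle z 0.026 [[175.0, 323.0], [140.0, 323.0]]
spindle z 0.046 [[210.0, 323.0], [186.0, 323.0]]
spindle z 0.054 [[224.0, 323.0], [205.0, 323.0]]
[-0.011, 0.001, 0.016, -0.0, -0.0, -0.0]
[-0.011, 0.001, 0.016, -0.0, -0.0, -0.0]
[-0.011, 0.001, 0.016, -0.0, -0.0, -0.0]
[-0.011, 0.001, 0.016, -0.0, -0.0, -0.0]
[-0.011, 0.001, 0.016, -0.0, -0.0, -0.0]
[-0.011, 0.001, 0.016, -0.0, -0.0, -0.0]
[-0.011, 0.001, 0.016, -0.0, -0.0, -0.0]
[-0.011, 0.001, 0.016, -0.0, -0.0, -0.0]
[-0.011, 0.001, 0.016, -0.0, -0.0, -0.0]
[-0.011, 0.001, 0.016, -0.0, -0.0, -0.0]
```

The fit puts the neck at cradle x −50 mm, 14 mm above its seat and level. Lowering slowly.

>>> arm_command(
  steps=[-0.012,0,0.017,0,0,0,1,-0.012,0,0.017,0,0,0,1,-0.012,0,0.017,0,0,0,1,-0.012,0,0.017,0,0,0,1,-0.012,0,0.017,0,0,0,1,-0.012,0,0.017,0,0,0,1,-0.012,0,0.017,0,0,0,1,-0.012,0,0.017,0,0,0,1,0,0,0,0,0,0,1],
)

```text
clock: 22.05
ee_pos: [0.5202, -0.3312, 0.0064]
tool_rot: [1.728, -2.073, 0.47]
contact_force: [0.4, -0.0, -2.5]
gripper_width: 0.0258
finger_force: 98.6
```

>>> arm_command(
  steps=[-0.006,0,0.009,0,0,0,1,0,0,0,0,0,0,1],
)

```text
clock: 22.25
ee_pos: [0.5203, -0.3313, 0.0058]
tool_rot: [1.728, -2.073, 0.471]
contact_force: [0.3, 0.3, -3.0]
gripper_width: 0.0255
finger_force: 98.6
```

>>> arm_command(
  steps=[-0.006,0,0.011,0,0,0,1,0,0,0,0,0,0,1],
)

```text
clock: 22.45
ee_pos: [0.5203, -0.3313, 0.0048]
tool_rot: [1.728, -2.073, 0.471]
contact_force: [0.2, -0.0, -2.4]
gripper_width: 0.026
finger_force: 98.6
```

>>> arm_command(
  steps=[-0.006,0,0.011,0,0,0,1,0,0,0,0,0,0,1],
)

```text
clock: 22.65
ee_pos: [0.5203, -0.3313, 0.0038]
tool_rot: [1.728, -2.073, 0.471]
contact_force: [-0.0, 0.7, -3.3]
gripper_width: 0.0256
finger_force: 98.6
```

>>> arm_command(
  steps=[-0.006,0,0.011,0,0,0,1,0,0,0,0,0,0,1],
)

```text
clock: 22.85
ee_pos: [0.5205, -0.3315, 0.0032]
tool_rot: [1.728, -2.073, 0.472]
contact_force: [-0.1, 1.0, -1.0]
gripper_width: 0.0257
finger_force: 99.0
```

>>> arm_command(
  steps=[-0.003,0,0.006,0,0,0,1,0,0,0,0,0,0,1],
  grip_force=60,
)

```text
clock: 23.05
ee_pos: [0.5206, -0.3316, 0.0032]
tool_rot: [1.728, -2.073, 0.472]
contact_force: [-2.2, 3.6, 4.2]
gripper_width: 0.026
finger_force: 99.3
```

>>> arm_command(
  steps=[-0.003,0,0.006,0,0,0,1,0,0,0,0,0,0,1,0,0,0,0,0,0,1],
  grip_force=30,
)

```text
clock: 23.35
ee_pos: [0.5206, -0.3316, 0.0031]
tool_rot: [1.727, -2.072, 0.473]
contact_force: [-2.6, 5.5, 7.3]
gripper_width: 0.0257
finger_force: 100.0
```

```bash
python3 - <<'E'
from h import *
c,s=shot("wrist");print(s["clock"],s["ee_pos"],s["contact_force"],s["wrist_torque"])
R=Ro.from_rotvec(s["tool_rot"]);p=np.array(s["ee_pos"])
F=np.array([.0728,.0002,-.0120]);B=.527
Q,f=fithand([(c,s)],R,p,F,B)
b=Q[3];ax=R.apply([-np.cos(b),0,-np.sin(b)]);foot=R.apply(Q[:3])+p
print(Q.round(4),round(f,1),"tilt",np.degrees(ax[2]).round(1))
for z in(.036,.115): print(place((foot+z*ax-[*TR,0])[None],[0,0,-TY])[0])
E
```

```text
23.35 [ 0.5206074  -0.33160676  0.0031175 ] [-2.57807087  5.53654919  7.31450786] [ 0.67215778  0.4667579  -0.17118955]
[ 7.280e-02  2.000e-04 -1.190e-02  5.515e-01] 2.0 tilt 1.2
[-0.04907142 -0.00028204  0.050952  ]
[ 0.02991018 -0.00022356  0.0526564 ]
```

>>> arm_command(
  steps=[0,0,0,0,0,0,0.2,0,0,0,0,0,0,0.2,0,0,0,0,0,0,-0.4,0,0,0,0,0,0,-0.4,0,0,0,0,0,0,-0.4,0,0,0,0,0,0,-0.4],
  grip_force=30,
)

```text
clock: 24.05
ee_pos: [0.5203, -0.3315, 0.0017]
tool_rot: [1.728, -2.074, 0.471]
contact_force: [0.2, -0.4, -0.4]
gripper_width: 0.0595
finger_force: 0.0
```

>>> arm_command(
  steps=[0.03,0,-0.05,0,0,0,-0.5,0.06,0,-0.11,0,0,0,-0.5,0.125,0,-0.217,0,0,0,-0.5,0.2,0,-0.346,0,0,0,-0.5,0.2,0,-0.346,0,0,0,-0.5,0.2,0,-0.346,0,0,0,-0.5,0.2,0,-0.346,0,0,0,-1,0,0,0,0,0,0,-1],
)

```text
clock: 24.85
ee_pos: [0.524, -0.3324, 0.1719]
tool_rot: [1.726, -2.077, 0.487]
contact_force: [0.7, -0.5, 0.8]
gripper_width: 0.0855
finger_force: 0.0
```

```bash
python3 - <<'E'
from h import *
c,s=shot("wrist");print(s["clock"],s["ee_pos"],s["contact_force"],s["gripper_width"],s["qpos"])
R=Ro.from_rotvec(s["tool_rot"]);p=np.array(s["ee_pos"])
p0=np.array([0.5206,-0.3316,.0031]);f0=R.inv().apply(p0-p)
F=np.array([.0728,.0002,-.0120]);B=.527
for V in([(c,s)],[(c,s),(camera("scene"),None),(camera("side"),None)]):
    Q,f=fithand(V,R,p,F+f0,B)
    b=Q[3];ax=R.apply([-np.cos(b),0,-np.sin(b)]);foot=R.apply(Q[:3])+p
    print(Q.round(4),round(f,1),"tilt",np.degrees(ax[2]).round(1))
    for z in(.036,.115): print(place((foot+z*ax-[*TR,0])[None],[0,0,-TY])[0])
E
```

```text
24.85 [ 0.52395948 -0.3323925   0.17191027] [ 0.67519639 -0.50659346  0.78123614] 0.08550870067690391 [-0.41012432  0.2093726  -0.26637034  0.94752095 -0.51359323 -1.83519128]
[-0.0122  0.0058  0.1318  0.5057] 1.3 tilt -1.5
[-0.04884513 -0.00011378  0.0511232 ]
[ 0.03012676 -0.00011983  0.04901577]
[-0.0134  0.0059  0.1337  0.5596] 6.5 tilt 1.6
[-4.87079350e-02 -2.46706151e-05  5.08309411e-02]
[3.02626864e-02 3.27416874e-05 5.29844635e-02]
```

The spindle is seated: neck at cradle x −48.8 mm, z about 51 mm, level within noise. Next is the cover.

```bash
python3 - <<'E'
from h import *
s=state();rows([.583,.282,.315],down(66.6),n=16,s=s)
E
```

```text
[-0.354, 0.037, -0.344, -0.028, -0.022, 0.105]
[-0.355, 0.085, -0.334, -0.028, -0.022, 0.105]
[-0.351, 0.134, -0.322, -0.028, -0.022, 0.105]
[-0.341, 0.181, -0.31, -0.028, -0.022, 0.105]
[-0.326, 0.227, -0.296, -0.028, -0.022, 0.105]
[-0.306, 0.27, -0.281, -0.028, -0.022, 0.105]
[-0.28, 0.31, -0.265, -0.028, -0.022, 0.105]
[-0.25, 0.347, -0.249, -0.028, -0.022, 0.105]
[-0.216, 0.38, -0.233, -0.028, -0.022, 0.105]
[-0.178, 0.408, -0.217, -0.028, -0.022, 0.105]
[-0.137, 0.431, -0.201, -0.028, -0.022, 0.105]
[-0.094, 0.45, -0.185, -0.028, -0.022, 0.105]
[-0.048, 0.463, -0.17, -0.028, -0.022, 0.105]
[-0.0, 0.47, -0.155, -0.028, -0.022, 0.105]
[0.048, 0.472, -0.142, -0.028, -0.022, 0.105]
[0.096, 0.468, -0.13, -0.028, -0.022, 0.105]
```

>>> arm_command(
  steps=[-0.354,0.037,-0.344,-0.028,-0.022,0.105,-1,-0.355,0.085,-0.334,-0.028,-0.022,0.105,-1,-0.351,0.134,-0.322,-0.028,-0.022,0.105,-1,-0.341,0.181,-0.31,-0.028,-0.022,0.105,-1,-0.326,0.227,-0.296,-0.028,-0.022,0.105,-1,-0.306,0.27,-0.281,-0.028,-0.022,0.105,-1,-0.28,0.31,-0.265,-0.028,-0.022,0.105,-1,-0.25,0.347,-0.249,-0.028,-0.022,0.105,-1,-0.216,0.38,-0.233,-0.028,-0.022,0.105,-1,-0.178,0.408,-0.217,-0.028,-0.022,0.105,-1,-0.137,0.431,-0.201,-0.028,-0.022,0.105,-1,-0.094,0.45,-0.185,-0.028,-0.022,0.105,-1],
)

```text
clock: 26.4
ee_pos: [0.5683, 0.1303, 0.2758]
tool_rot: [0.031, -3.023, 0.156]
contact_force: [0.8, -0.7, 0.0]
gripper_width: 0.0853
finger_force: 0.0
```

>>> arm_command(
  steps=[-0.048,0.463,-0.17,-0.028,-0.022,0.105,-1,0,0.47,-0.155,-0.028,-0.022,0.105,-1,0.048,0.472,-0.142,-0.028,-0.022,0.105,-1,0.096,0.468,-0.13,-0.028,-0.022,0.105,-1,0,0,0,0,0,0,-1,0,0,0,0,0,0,-1],
)

```text
clock: 27.0
ee_pos: [0.5847, 0.2824, 0.3127]
tool_rot: [0.643, 3.074, -0.015]
contact_force: [-0.2, 0.4, -0.2]
gripper_width: 0.0851
finger_force: 0.0
```

```bash
cat >> h.py <<'E'
def topfit(c,s,q0,zoff=0):
    "fit the cover's silhouette and its fin"
    V=np.r_[box(.204,.09,0,.075)]+[0,0,zoff]
    ds=[d for d in trace(c,"cover") if np.linalg.norm(onz(c,d["at"],.08+zoff,s)[:2]-q0[:2])<.12]
    a=fitsil(c,s,ctof(ds[0]),V,q0)
    return a
def finfit(c,s,q0,zoff=0):
    g=c["img"].max(2);roi=np.zeros(g.shape,np.uint8)
    pr=proj(c,place(box(.11,.05,.075+zoff,.107+zoff),q0),s)[:,::-1];cv2.fillConvexPoly(roi,cv2.convexHull(pr.astype(np.float32)).astype(np.int32),1)
    im=c["img"].astype(int);m=((im[...,2]-im[...,0]<25)&(g<70)&(roi>0)).astype(np.uint8)
    ct=max(cv2.findContours(m,0,1)[0],key=cv2.contourArea);return fitsil(c,s,ct,box(.07,.016,.076+zoff,.107+zoff),q0),cv2.contourArea(ct)
E
python3 - <<'E'
from h import *
c,s=shot("wrist");print(s["clock"],s["ee_pos"],s["qpos"])
R=Ro.from_rotvec(s["tool_rot"]);print("down err",R.as_matrix()[:,2])
q0=[.583,.282,-.408]
for n,k,q in(("wrist",c,s),("side",camera("side"),None)):
    try: a=topfit(k,q,q0);print(n,a)
    except Exception as e: print(e)
    try: print(finfit(k,q,q0))
    except Exception as e: print(e)
print([(np.round(d["at"],1),round(d["conf"],2),onz(c,d["at"],.097,s).round(4)) for d in tip_of(c,"cover_grip")])
E
```

```text
27.0 [0.58468717 0.28240532 0.31265167] [ 0.35493793  0.29258063  0.23613316  1.51847764 -0.00886734  0.76764517]
down err [-7.89622861e-04 -9.74933580e-03 -9.99952162e-01]
wrist (array([ 0.58321855,  0.27924081, -0.40558952]), np.float64(0.6227181820438586))
((array([ 0.58488712,  0.27863859, -0.38518485]), np.float64(1.4145258242816037)), 523.0)
side (array([ 0.58434951,  0.28181349, -0.39679737]), np.float64(0.39644931342308437))
((array([ 0.58451234,  0.28211355, -0.49368757]), np.float64(0.6265712344634761)), 231.5)
[(array([166.7, 323.9]), 0.97, array([0.5807, 0.2828, 0.097 ]))]
```

```bash
python3 - <<'E'
from h import *
s=state();R=down(90-np.degrees(.405))
rows([.5834,.2797,.10],R,n=5,s=s);rows([.5834,.2797,.047],R,n=5,p0=np.array([.5834,.2797,.10]),R0=R)
E
```

```text
[0.004, 0.0, 0.532, -0.002, 0.001, -0.002]
[0.004, -0.001, 0.532, -0.002, 0.001, -0.002]
[0.004, -0.002, 0.532, -0.002, 0.001, -0.002]
[0.004, -0.003, 0.532, -0.002, 0.001, -0.002]
[0.003, -0.004, 0.532, -0.002, 0.001, -0.002]
[0.0, 0.0, 0.133, 0.0, 0.0, 0.0]
[0.0, 0.0, 0.133, 0.0, 0.0, 0.0]
[0.0, 0.0, 0.133, 0.0, 0.0, 0.0]
[0.0, 0.0, 0.133, 0.0, 0.0, 0.0]
[0.0, 0.0, 0.133, 0.0, 0.0, 0.0]
```

>>> arm_command(
  steps=[0.004,0,0.532,-0.002,0.001,-0.002,-1,0.004,-0.001,0.532,-0.002,0.001,-0.002,-1,0.004,-0.002,0.532,-0.002,0.001,-0.002,-1,0.004,-0.003,0.532,-0.002,0.001,-0.002,-1,0.003,-0.004,0.532,-0.002,0.001,-0.002,-1,0,0,0,0,0,0,-1,0,0,0,0,0,0,-1],
)

```text
clock: 27.95
ee_pos: [0.5831, 0.2803, 0.1005]
tool_rot: [-0.632, -3.075, -0.003]
contact_force: [0.6, 0.4, 0.4]
gripper_width: 0.0856
finger_force: 0.0
```

```bash
python3 - <<'E'
from h import *
c,s=shot("wrist");print(s["clock"],s["ee_pos"],np.degrees((Ro.from_rotvec(s["tool_rot"]).inv()*down(90-np.degrees(.405))).as_rotvec()))
q0=[.5834,.2797,-.405]
# fin relative to the finger plane: dark fin columns vs y=0 plane
print(finfit(c,s,q0)); 
try: print(topfit(c,s,q0))
except Exception as e: print(e)
print([(np.round(d["at"],1),round(d["conf"],2),onz(c,d["at"],.097,s).round(4)) for d in tip_of(c,"cover_grip")])
print("pred",proj(c,[[.5834,.2797,.097]],s),"bench ctr",proj(c,place(box(.204,.09,.075,.075),q0),s).round(0).tolist())
E
```

```text
27.95 [0.58311061 0.28031205 0.10053657] [ 0.08319387 -0.15988604 -0.02599251]
((array([ 0.58395329,  0.27930387, -0.40575547]), np.float64(1.859502875002458)), 2556.0)
(array([ 0.58329655,  0.27936448, -0.4046862 ]), np.float64(0.7973615414056846))
[(array([230.4, 321.5]), 0.82, array([0.5815, 0.2793, 0.097 ]))]
pred [[232.80491604 323.29043765]] bench ctr [[63.0, 249.0], [63.0, 249.0], [63.0, 397.0], [63.0, 397.0], [342.0, 267.0], [342.0, 267.0], [341.0, 380.0], [341.0, 380.0]]
```

>>> arm_command(
  steps=[0,-0.01,0.133,0,0,0,-1,0,0,0.133,0,0,0,-1,0,0,0.133,0,0,0,-1,0,0,0.133,0,0,0,-1,0,0,0.133,0,0,0,-1,0,0,0,0,0,0,0.3,0,0,0,0,0,0,0.3,0,0,0,0,0,0,1,0,0,0,0,0,0,1,0,0,0,0,0,0,1,0,0,0,0,0,0,1],
  grip_force=30,
)

```text
clock: 29.2
ee_pos: [0.5838, 0.2806, 0.0483]
tool_rot: [0.631, 3.077, 0.005]
contact_force: [0.2, -0.3, 2.2]
gripper_width: 0.0154
finger_force: 33.5
```

>>> arm_command(
  steps=[0,0,0,0,0,0,1,0,0,0,0,0,0,1,0,0,-0.05,0,0,0,1,0,0,-0.15,0,0,0,1,0,0,-0.35,0,0,0,1,0,0,-0.4,0,0,0,1,0,0,-0.4,0,0,0,1,0,0,-0.3,0,0,0,1,0,0,-0.1,0,0,0,1,0,0,0,0,0,0,1],
  grip_force=110,
)

```text
clock: 30.2
ee_pos: [0.584, 0.2804, 0.1889]
tool_rot: [0.631, 3.076, 0.007]
contact_force: [0.3, -0.3, -3.7]
gripper_width: 0.0143
finger_force: 107.9
```

```bash
cat >> h.py <<'E'
def covhand(c,s,zoff):
    "cover pose in the hand from the wrist view: along tool x,y (m) and yaw error (deg)"
    p=np.array(s["ee_pos"]);R=Ro.from_rotvec(s["tool_rot"]);x=-R.as_matrix()[:,0];yaw=np.arctan2(x[1],x[0])
    V=box(.204,.09,0,.075)+[0,0,zoff]
    a,e=fitsil(c,s,ctof(trace(c,"cover")[0]),V,[p[0],p[1],yaw])
    return R.inv().apply(np.r_[a[:2]-p[:2],0])[:2],np.degrees(a[2]-yaw),e,a
E
python3 - <<'E'
from h import *
c,s=shot("wrist");print(s["clock"],s["ee_pos"],s["gripper_width"],s["contact_force"],s["wrist_torque"])
print(covhand(c,s,s["ee_pos"][2]-.0483))
p=np.array([*TR,.19]);R=down(np.degrees(TY)-90)
rows(p,R,s=s)
E
```

```text
30.2 [0.58395035 0.28041805 0.18893255] 0.014254072136648643 [ 0.25176722 -0.34755137 -3.74303928] [-0.03864143  0.04657277  0.0221223 ]
(array([ 0.00031804, -0.00097491]), np.float64(0.15116054151399208), np.float64(1.01343099336685), array([ 0.58327423,  0.27964702, -0.40193591]))
[-0.157, -0.5, -0.003, 0.0, -0.0, 0.092]
[-0.204, -0.483, -0.003, 0.0, -0.0, 0.092]
[-0.25, -0.461, -0.003, 0.0, -0.0, 0.092]
[-0.293, -0.435, -0.003, 0.0, -0.0, 0.092]
[-0.333, -0.405, -0.002, 0.0, -0.0, 0.092]
[-0.371, -0.371, -0.002, 0.0, -0.0, 0.092]
[-0.404, -0.333, -0.002, 0.0, -0.0, 0.092]
[-0.435, -0.293, -0.002, 0.0, -0.0, 0.092]
[-0.461, -0.25, -0.002, 0.0, -0.0, 0.092]
[-0.483, -0.205, -0.002, 0.0, -0.0, 0.092]
[-0.5, -0.157, -0.001, 0.0, -0.0, 0.092]
[-0.513, -0.108, -0.001, 0.0, -0.0, 0.092]
[-0.521, -0.059, -0.001, 0.0, -0.0, 0.092]
[-0.524, -0.008, -0.001, 0.0, -0.0, 0.092]
```

>>> arm_command(
  steps=[-0.157,-0.5,-0.003,0,0,0.092,1,-0.204,-0.483,-0.003,0,0,0.092,1,-0.25,-0.461,-0.003,0,0,0.092,1,-0.293,-0.435,-0.003,0,0,0.092,1,-0.333,-0.405,-0.002,0,0,0.092,1,-0.371,-0.371,-0.002,0,0,0.092,1,-0.404,-0.333,-0.002,0,0,0.092,1,-0.435,-0.293,-0.002,0,0,0.092,1,-0.461,-0.25,-0.002,0,0,0.092,1,-0.483,-0.205,-0.002,0,0,0.092,1,-0.5,-0.157,-0.001,0,0,0.092,1,-0.513,-0.108,-0.001,0,0,0.092,1],
)

```text
clock: 31.5
ee_pos: [0.5304, -0.2214, 0.1855]
tool_rot: [-2.21, -2.223, -0.002]
contact_force: [1.1, -0.3, -3.7]
gripper_width: 0.0139
finger_force: 108.3
```

>>> arm_command(
  steps=[-0.521,-0.059,-0.001,0,0,0.092,1,-0.524,-0.008,-0.001,0,0,0.092,1,0,0,0,0,0,0,1,0,0,0,0,0,0,1],
)

```text
clock: 31.9
ee_pos: [0.5223, -0.304, 0.1855]
tool_rot: [-2.411, -2.003, -0.002]
contact_force: [0.5, 0.4, -3.7]
gripper_width: 0.0139
finger_force: 108.3
```

```bash
python3 - <<'E'
from h import *
c,s=shot("wrist");print(s["clock"],s["ee_pos"],s["gripper_width"],s["contact_force"],s["wrist_torque"])
o,dy,e,a=covhand(c,s,s["ee_pos"][2]-.0483);print(o,dy,e,a)
# plate outline visible below the cover? check in scene/side: tray trace fit
R=down(np.degrees(TY)-90)
t=np.array([.526,-.304,.145])
print("err",np.array(s["ee_pos"])-t);rows(t,R,n=4,s=s)
E
```

```text
31.9 [ 0.52230703 -0.30400717  0.18546345] 0.013889940720882933 [ 0.51310234  0.43129668 -3.70602404] [ 0.02567514 -0.00501747  0.03235212]
[-5.97763110e-04 -6.90205559e-05] -0.0197866427973705 1.3602971118566027 [ 0.5221297  -0.30458219 -1.75535113]
err [-3.69296909e-03 -7.17445561e-06  4.04634473e-02]
[0.001, 0.012, 0.126, -0.001, -0.001, -0.001]
[0.002, 0.012, 0.126, -0.001, -0.001, -0.001]
[0.002, 0.012, 0.126, -0.001, -0.001, -0.001]
[0.002, 0.011, 0.126, -0.001, -0.001, -0.001]
```

>>> arm_command(
  steps=[0.004,0.021,0.1,-0.004,-0.004,-0.004,1,0.004,0.021,0.2,0,0,0,1,0,0,0.25,0,0,0,1,0,0,0.25,0,0,0,1,0,0,0.25,0,0,0,1,0,0,0.2,0,0,0,1,0,0,0.1,0,0,0,1,0,0,0,0,0,0,1,0,0,0,0,0,0,1],
)

```text
clock: 32.9
ee_pos: [0.5281, -0.3038, 0.0804]
tool_rot: [2.406, 2.013, 0.003]
contact_force: [-0.0, 0.1, -3.6]
gripper_width: 0.0139
finger_force: 108.3
```

```bash
python3 - <<'E'
from h import *
c,s=shot("wrist");print(s["clock"],s["ee_pos"],s["contact_force"],s["wrist_torque"])
z=s["ee_pos"][2]-.0483
print("edge z",z,covhand(c,s,z))
# compare plate margins around the cover seen from above: dark plate beyond cover
g=c["img"].max(2)
o=np.array(s["ee_pos"]);R=Ro.from_rotvec(s["tool_rot"]);print("yaw",np.degrees(np.arctan2(*R.as_matrix()[1::-1,0])),np.degrees(TY))
for n in("scene","side"):
    k=camera(n);ds=[d for d in trace(k,"cover") if np.linalg.norm(onz(k,d["at"],.08+z)[:2]-TR)<.12]
    if ds: print(n,fitsil(k,None,ctof(ds[0]),box(.204,.09,z,.075+z),[*TR,TY]))
    dt=[d for d in trace(k,"tray")][:1]
R1=down(np.degrees(TY)-90);rows([.5255,-.304,o[2]],R1,n=1,s=s)
E
```

```text
32.9 [ 0.52809236 -0.30384067  0.08035774] [-0.01031858  0.05307673 -3.57844679] [-0.02275689 -0.04657787  0.0323481 ]
edge z 0.03205773670070617 (array([-0.00072269, -0.00020408]), np.float64(0.0706046153380006), np.float64(1.4961230847913505), array([ 0.52776388, -0.30451597, -1.74707658]))
yaw 79.82928058464157 79.64113352318442
scene (array([ 0.52650117, -0.30236031,  1.37980908]), np.float64(0.7017745363003502))
side (array([ 0.52992277, -0.30187661,  1.399115  ]), np.float64(0.7410023849761095))
[-0.008, -0.032, -0.0, 0.004, 0.001, 0.003]
```

>>> arm_command(
  steps=[0,-0.028,0,0.004,0.001,0.003,1,0,0,0.05,0,0,0,1,0,0,0.05,0,0,0,1,0,0,0.025,0,0,0,1,0,0,0.025,0,0,0,1,0,0,0.025,0,0,0,1,0,0,0,0,0,0,1,0,0,0,0,0,0,1],
)

```text
clock: 34.1
ee_pos: [0.5254, -0.3038, 0.0659]
tool_rot: [-2.413, -2.011, 0.001]
contact_force: [0.1, -1.1, -3.7]
gripper_width: 0.0139
finger_force: 108.3
```

>>> arm_command(
  steps=[0,0,0.02,0,0,0,1,0,0,0.02,0,0,0,1,0,0,0,0,0,0,1],
)

```text
clock: 34.4
ee_pos: [0.5252, -0.3036, 0.0624]
tool_rot: [-2.413, -2.01, 0.001]
contact_force: [-0.4, 0.7, -3.5]
gripper_width: 0.0136
finger_force: 108.3
```

>>> arm_command(
  steps=[0,0,0.02,0,0,0,1,0,0,0.015,0,0,0,1,0,0,0,0,0,0,1],
)

```text
clock: 34.7
ee_pos: [0.5252, -0.3036, 0.0597]
tool_rot: [-2.413, -2.01, 0.001]
contact_force: [0.6, 0.7, -3.6]
gripper_width: 0.014
finger_force: 108.3
```

>>> arm_command(
  steps=[0,0,0.01,0,0,0,1,0,0,0,0,0,0,1],
)

```text
clock: 34.9
ee_pos: [0.5253, -0.3037, 0.059]
tool_rot: [-2.413, -2.01, 0.001]
contact_force: [0.3, -0.4, -2.6]
gripper_width: 0.0138
finger_force: 108.3
```

>>> arm_command(
  steps=[0,0,0.01,0,0,0,1,0,0,0,0,0,0,1],
)

```text
clock: 35.1
ee_pos: [0.5255, -0.3039, 0.0587]
tool_rot: [-2.414, -2.011, 0.0]
contact_force: [-0.6, 0.3, -1.0]
gripper_width: 0.0137
finger_force: 108.5
```

>>> arm_command(
  steps=[0,0,0.01,0,0,0,1,0,0,0,0,0,0,1],
)

```text
clock: 35.3
ee_pos: [0.5255, -0.3039, 0.0587]
tool_rot: [2.414, 2.011, -0.0]
contact_force: [-2.8, 1.3, 4.5]
gripper_width: 0.0138
finger_force: 109.6
```

The cover meets the base plate at edge height 10.4 mm, as it should. Releasing and withdrawing.

>>> arm_command(
  steps=[0,0,0,0,0,0,0.5,0,0,0,0,0,0,0.3,0,0,0,0,0,0,-0.3,0,0,0,0,0,0,-0.5,0,0,0,0,0,0,-0.5,0,0,-0.1,0,0,0,-0.5,0,0,-0.3,0,0,0,-0.5,0,0,-0.5,0,0,0,-0.5,0,0,-0.5,0,0,0,-0.5,0,0,-0.5,0,0,0,-0.5,0,0,-0.5,0,0,0,-0.5,0,0,0,0,0,0,-0.5],
  grip_force=30,
)

```text
clock: 36.5
ee_pos: [0.5291, -0.3064, 0.2579]
tool_rot: [2.404, 2.003, 0.005]
contact_force: [0.7, -0.8, 0.2]
gripper_width: 0.0641
finger_force: 0.0
```

```bash
python3 - <<'E'
from h import *
c,s=shot("wrist");print(s["clock"],s["ee_pos"],s["contact_force"],s["gripper_width"])
d=[d for d in trace(c,"cover")][0]
for z in(0,.005,.01,.015,.02): print(z,fitsil(c,s,ctof(d),box(.204,.09,z,.075+z),[*TR,TY]))
tr=trace(c,"tray");print([t["conf"] for t in tr])
if tr:
    u=((tr[0]["region"])|d["region"]).astype(np.uint8);
    ct=ctof(dict(region=u));print("plate+cover hull",fitsil(c,s,ct,np.r_[box(.22,.106,0,.01),box(.204,.09,.01,.085)],[*TR,TY]))
for n in("scene","side"):
    k=camera(n)
    for e in trace(k,"cover"):
        if np.linalg.norm(onz(k,e["at"],.08)[:2]-TR)<.12:
            for z in(.005,.01,.015): print(n,z,fitsil(k,None,ctof(e),box(.204,.09,z,.075+z),[*TR,TY]))
E
```

```text
36.5 [ 0.52909984 -0.30636364  0.25788903] [ 0.74774232 -0.76066618  0.24665831] 0.06409751326543454
0 (array([ 0.52497841, -0.30418339,  1.39122106]), np.float64(0.5199385609608196))
0.005 (array([ 0.52493865, -0.30451723,  1.39071054]), np.float64(0.3215229344130688))
0.01 (array([ 0.52499804, -0.30442698,  1.39063293]), np.float64(0.42845228731068274))
0.015 (array([ 0.52502285, -0.30474375,  1.39024975]), np.float64(1.1301117315272333))
0.02 (array([ 0.52510982, -0.30521356,  1.3903623 ]), np.float64(1.7180622556954557))
[0.58]
plate+cover hull (array([ 0.52507401, -0.30400698,  1.39042225]), np.float64(0.4541744237403186))
scene 0.005 (array([ 0.52039782, -0.30647061,  1.37096251]), np.float64(0.6412635308560197))
scene 0.01 (array([ 0.52194364, -0.30252356,  1.36803273]), np.float64(0.688041749628808))
scene 0.015 (array([ 0.52340315, -0.29873188,  1.36442465]), np.float64(0.7188582892431176))
side 0.005 (array([ 0.53078512, -0.30779825,  1.38029594]), np.float64(0.36422833781921665))
side 0.01 (array([ 0.5279247 , -0.30097009,  1.38572038]), np.float64(0.43374565950473826))
side 0.015 (array([ 0.52506415, -0.29422911,  1.39204486]), np.float64(0.48528052341298533))
```

The cover fits at (0.525, −0.3044) with yaw 1.3906, matching the cradle, and its height matches being fully down on the plate. The robot is clear, so I'll hand in.

```bash
python3 -c "
from cell import *
print(hand_in())"
```

```text
the job is handed in; nothing more can be done
None
```

The spindle lies in its two rests with the blue cover seated over it on the base plate, and the job was handed in at about 37 s; one early grasp closed on nothing and may have briefly leaned on the spindle, but it stayed standing.

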